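Take the hand lantern off its charging dock

ROBOT

A 6-joint arm with a two-finger parallel gripper is mounted at the origin on the work surface. World frame = base frame: x ahead of the robot, y to its left, z up, the work surface at z = 0. Lengths are in mm, angles in rad, forces in N, time in s.
With the tool pointing down it reaches from about 400 to 925 mm from the base axis. Payload 12.5 kg.
Tool frame: the origin (TCP) lies at the very end of the fingers, on their centre line; the grasp point (between the pads) lies 19 mm behind it (env.tcp_to_grasp is the distance from the TCP to the grasp point, in mm); z points along the fingers, x is the direction in which the jaws open and shut, and the axes are right-handed (so a half turn about z gives the same grasp; the last joint's range is limited). The gripper opens to 95 mm and grips with 3 to 60 N. Pads are 20 mm wide; open, the fingers measure 119 mm over their backs; the gripper's body (75 mm by 180 mm) begins 59 mm behind the grasp point.
Start: joints at [1.142, 0.491, 1.559, -0, 1.092, -0.106], TCP at [198.249, 592.746, 184.561] pointing down, gripper open.
Joint ranges: [-3.1, 3.1], [-0.84, 2.19], [0.05, 2.79], [-1.13, 4.28], [0.06, 2.93], [-2.69, 2.69]. Speed limits (rad/s): [2.22, 2.22, 2.79, 3.14, 3.14, 3.14].

INTERFACE

Orientations are given as [roll, pitch, yaw] about the fixed x, y, z axes, in that order (R = Rz(yaw) Ry(pitch) Rx(roll)).
In Python, from cell import env, vision, job gives the robot as it stands.
- The arm moves only by the shell command python3 -m pendant 'ROWS' [OPENING]. ROWS is JSON, a list of rows, each a list of 4 numbers: the shift along the tool's x, y, z in mm, then the turn about the tool's z in degrees. In form: [[tx, ty, tz, turn], ...]. A call has 1 to 8 rows; each row is the pose to reach, as a shift and turn from the pose measured when the call began, along the tool's axes at that moment; what a row does not reach only later rows make up. A row lasts 1/8 s, in which the tool goes at most 62.5 mm and 10.7 degrees, less where a joint would pass 70% of its speed; a pose out of reach is approached as far as the arm can. A call with a gripper value outside its range is refused whole. OPENING is the closure, from 0 (fully open) to 1 (shut), set as the call begins (- or left out, the last holds). The fingers move at their own pace and stop on an object; the grip force is fixed at half the most. Time passes only in rows, so rows that repeat a pose let the fingers close. It gives the time, the measured TCP pose, the force and the opening at its end, in the units of the state.
- env.state(): the state, without advancing time (a new reading comes with each control period).
- vision.read_camera(name): name is "scene" or "top"; returns a dict with "pixels" (400x640x3 uint8, red, green, blue), "intrinsics" (3x3 intrinsics, pixels), "k1" (the pictures are not rectified: a ray, as slopes to the right and down, at radius r is drawn at 1 + k1 r^2 times it, then the intrinsics apply), "R" (3x3) and "t" (3): a world point X has camera coordinates R X + t. Camera axes: x right, y down, z forward; pixel columns grow to the right and rows downward; lengths in mm; the calibration is good to about 2 mm. A picture is of the moment at which its call begins. There is no depth.
- job.job_done(): hands the job in, once; it reports no verdict.
Trained networks look in a picture, given as the dict that the camera call returned (one of the last four; its "shot" number tells which), for a name from the list of things; names that differ only in an ending like _2 or _b are one class to them, and where a whole thing is asked for, a point or a joint stands for the part that bears it (a point fixed in the world has none). Each returns a list of dicts, best first, with "confidence" (0 to 1); they miss things now and then, are a little off and sometimes report something else, mostly with a low value. They report only what shows in the picture. A call takes as long as a camera call. They do not tell look-alikes from the thing itself.
- vision.find_in(picture, query): "at" ([x, y, z] in mm, in the coordinates of the camera as it stood for that picture, good to about 4 mm: the middle of the surface that is visible of it).
- vision.regions_of(picture, query): "pixels" (400x640 bool, what is visible of it).
The state is a dict: "t": time; "joints": joint angles; "qvel": joint speeds; "tau": joint torques, N m; "eef_pos": TCP position; "tcp_rot": TCP orientation; "ft_force": force on the tool from outside, world axes, zero at the start; "moment": the same for the moment, N m; "opening": opening from 0.0 (shut) to 1.0 (fully open).
Only numpy, scipy, OpenCV 4.12 (cv2) and the standard library are available. Lean on these libraries where they do the work, as an engineer would, in place of code of your own. Each camera call takes 0.05 s, during which the arm holds its last target.

TASK

Swing the charging dock's keeper fully aside and leave it open, lift the handled lantern off the dock and set it down gently in the middle of the round steel plate, keeping it upright all the way. Once you have let go of the lantern, tip the dock's toggle fully over towards the dock's rear, away from the robot, to switch it off. Leave everything else on the bench where it is.

Things in the scene. Friction and masses are not known exactly. Their poses are not given: they have to be found in the camera images.
- dock: Grey charging dock, fixed. Origin on the bench below the centre of the lantern's seat; x to its rear (away from the robot at yaw 0), y to its left, z up. The box spans x -90 to 100, y -145 to 55 mm, top 50 mm high. Starts turned up to 0.3 rad. Seat rim: inner radius 48 mm, 12 mm high. A 16 mm post at x 66, y 0 carries the keeper; the toggle stands at x -10, y -98 mm
- dock_seat (a point): Centre of the seat on the dock's top face, 50 mm above the bench; axes as the dock's
- keeper (a joint): Angle of the keeper, a flat steel bar on the post behind the seat. 0: its front arm (50 mm long, 16 wide, 163 to 171 mm above the bench) lies 3 mm over the lantern's cap and blocks it; 1.7: fully open, stop. Starts 0 to 0.25. Grows counter-clockwise from above: arm to the dock's -y, tail with knob to +y. Friction 0.05 N m, stays where left; clear of the lantern from 1.2
- keeper_pivot (a point): Point on the keeper's vertical turning axis, 163 mm above the bench (underside of the bar); axes as the dock's
- keeper_knob (a point): Centre of the top of the keeper's knob, 211 mm above the bench: upright black cylinder, 18 mm diameter, 40 mm high, on the end of the keeper's tail, 45 mm from the turning axis, opposite the front arm. At joint 0 it lies straight behind the post (dock +x), at angle q it lies q counter-clockwise from there. Its x axis points from pivot to knob
- lamp: Cordless lantern, loose, 0.55 to 0.9 kg: upright cylinder, 84 mm diameter: dark foot, white diffuser with guard bars, grey cap whose top is 110 mm above the underside; rigid handle above: bar along its y, 80 mm long, 14 wide, 14 high, centre 155 mm above the underside, 60 mm free between its uprights, 38 mm below it. Origin: centre of underside. Starts in the seat, yaw within 0.4 rad of the dock's
- lamp_grip (a point): Centre of the lantern's handle bar, 155 mm above its underside; axes as the lantern's: y along the bar, so pinch across x
- round_plate: Round flat steel plate, fixed, 140 mm in diameter and 10 mm thick; origin at the centre of its underside on the bench. The lantern goes on this one; it may be nearer to the dock or farther than the square one
- square_plate: Square flat steel plate, fixed, 120 x 120 x 10 mm, origin at the centre of its underside; not used
- toggle (a joint): Angle (rad) of the dock's toggle: a steel stick that tips about the dock's y axis. 0 = leaning to the dock's -x (front) side = on, 1.0 = leaning to +x (rear) = off, its stop. It starts at 0 to 0.2 and stays where it is left
- toggle_tip (a point): Centre of the steel ball, 26 mm in diameter, that ends the toggle: on a 10 mm thick stick, 70 mm from its level tipping axis, which lies along the dock's y, 72 mm above the bench. The ball's centre lies 34 mm in front of the axis at 0, 34 mm behind it at 1.0, 133 mm above the bench at both ends. Friction 0.06 N m
- spray_can: Aerosol can, 66 mm diameter, 170 mm high, loose, standing; origin at the centre of its underside; bystander
- mug: Steel mug, 84 mm diameter, 90 mm high, loose, origin at the centre of its underside; bystander
- hammer: Hammer, loose, lying along its x axis beyond the plates; bystander
- wrench: Wrench, loose, lying along its x axis beyond the plates; bystander
- grinder: Angle grinder, about 300 mm long and 150 mm high at its tallest, loose, lying along its y axis behind the dock; origin under its middle; bystander
Mind the look-alikes: they are no part of the job. Leave any blue, pink or turquoise look-alike of the lamp alone.

How it is judged:
By the outcome, as a careful person would: the job done as asked, in the order asked, and still so for the second after the job is handed in, with the robot touching nothing.
It also fails if it takes over 67 s, if anything falls off the work surface, if the arm or the gripper's body presses on something with over 40 N, if the wrist force passes 120 N, or if a joint passes its speed limit or range.

## Working session

There is one attempt and no reset: what is moved stays moved. The work goes in short steps, Python scripts to look and compute and a shell command to move; the robot and the scene stay as the last step left them, time stands still between calls to the robot, and variables do not carry over. Pictures are saved under pics/ and viewed, and the job is handed in when it is done.

```bash
ls; mkdir -p pics
python3 - <<'E'
from cell import env, vision, job
import cv2
print(env.state(), env.tcp_to_grasp)
for n in ["scene","top"]:
    p=vision.read_camera(n)
    cv2.imwrite(f"pics/{n}0.png",p["pixels"][:,:,::-1])
    print(n,p["intrinsics"],p["k1"],p["R"],p["t"],p["shot"])
    for q in ["dock","keeper","keeper_knob","lamp","lamp_grip","round_plate","square_plate","toggle_tip","toggle","spray_can","mug","grinder","hammer","wrench","dock_seat","keeper_pivot"]:
        try:
            for d in vision.find_in(p,q)[:4]:
                import numpy as np
                X=np.array(p["R"]).T@(np.array(d["at"])-np.array(p["t"]))
                print(n,q,round(d["confidence"],2),X.round(0))
        except Exception as e: print(q,e)
print(env.state()["t"])
E
```

```text
pics
{'t': 0.0, 'joints': array([ 1.14241959e+00,  4.91586310e-01,  1.55945145e+00,  7.46646074e-07,
        1.09170501e+00, -1.05593075e-01]), 'qvel': array([ 2.07057471e-04, -9.05564640e-05,  3.96310053e-04, -9.77178548e-04,
        3.49592478e-04, -1.16182936e-03]), 'tau': array([ 1.23750931e-03, -6.12653661e+01, -2.58179158e+01,  6.92414911e-02,
        4.82725224e-02, -7.14011480e-05]), 'eef_pos': array([198.11185565, 592.47477   , 183.94446396]), 'tcp_rot': array([-3.14147078e+00,  1.14363962e-03,  1.24801239e+00]), 'ft_force': array([ 0.42368338, -0.4337699 , -0.55299167]), 'moment': array([ 0.009301  ,  0.00257279, -0.00351277]), 'opening': 0.9975452187269335} 18.8
scene [[509.68324608   0.         315.26194063]
 [  0.         509.68324608 203.77948408]
 [  0.           0.           1.        ]] -0.03548083863085138 [[-0.13733609  0.9905134   0.00469139]
 [ 0.84569618  0.11972016 -0.52006255]
 [-0.51569058 -0.06745586 -0.85411529]] [ 134.08076533 -335.886946   1993.99161303] 1
scene dock 0.63 [ 510. -268.   50.]
scene keeper_knob 0.46 [ 540. -217.  176.]
scene lamp 0.89 [ 312
[... 1444 characters left out ...]
op lamp 0.74 [ 462. -203.  156.]
top lamp 0.67 [ 305. -424.  113.]
top lamp 0.59 [ 471. -459.  106.]
top lamp_grip 0.91 [ 640. -381.  109.]
top lamp_grip 0.88 [ 468. -460.  107.]
top lamp_grip 0.84 [ 307. -425.  107.]
top lamp_grip 0.83 [ 463. -206.  158.]
top round_plate 0.68 [473.  62.   7.]
top square_plate 0.78 [516. 309.   8.]
top toggle_tip 0.58 [ 416. -295.  142.]
top spray_can 0.72 [676.  36. 169.]
top mug 0.63 [382. 201.  25.]
top grinder 0.6 [ 747. -166.   64.]
top hammer 0.65 [716. 278.  21.]
top wrench 0.91 [665. 213.   5.]
top wrench 0.54 [ 417. -296.  145.]
top dock_seat 0.78 [ 467. -262.   51.]
top dock_seat 0.3 [ 534. -221.  174.]
top keeper_pivot 0.62 [ 467. -269.   49.]
1.7
```

Run:
```python
import cv2
a=cv2.imread("pics/top0.png");b=cv2.imread("pics/scene0.png")
cv2.imwrite("pics/topc.png",cv2.resize(a[80:380,340:600],None,fx=2.0,fy=2.0,interpolation=cv2.INTER_CUBIC))
cv2.imwrite("pics/scenec.png",cv2.resize(b[60:330,80:380],None,fx=2.2,fy=2.2,interpolation=cv2.INTER_CUBIC))
```

```text
(no output)
```

View pics/topc.png

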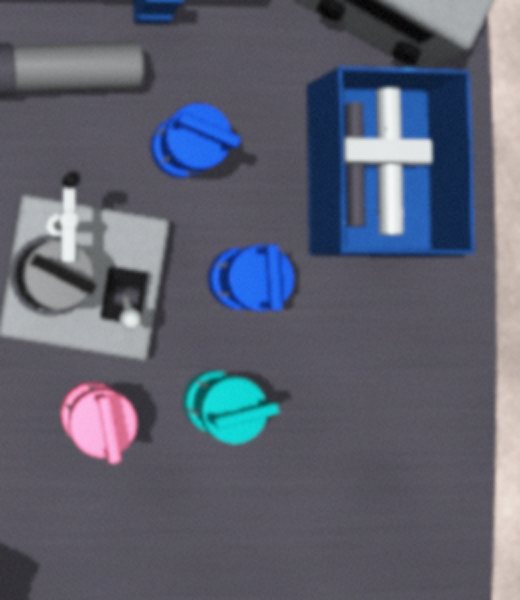

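View pics/scene0.png

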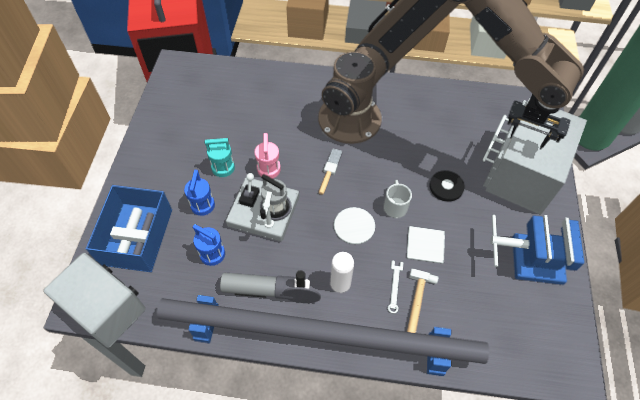

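View pics/scenec.png

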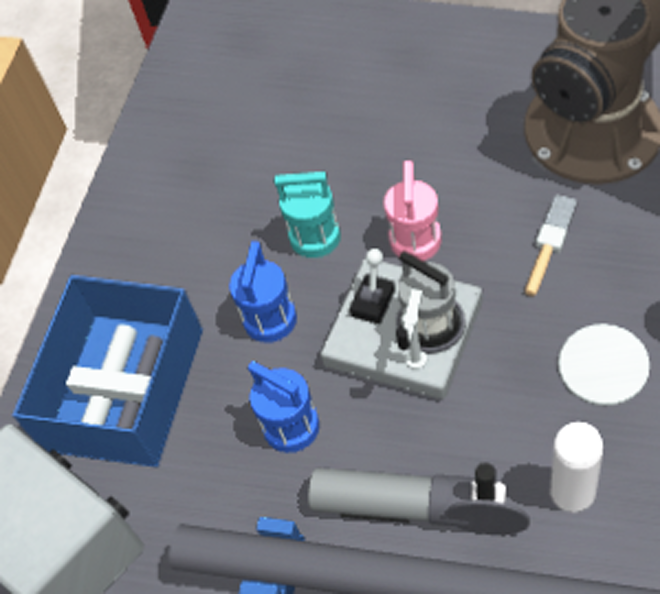

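View pics/top0.png

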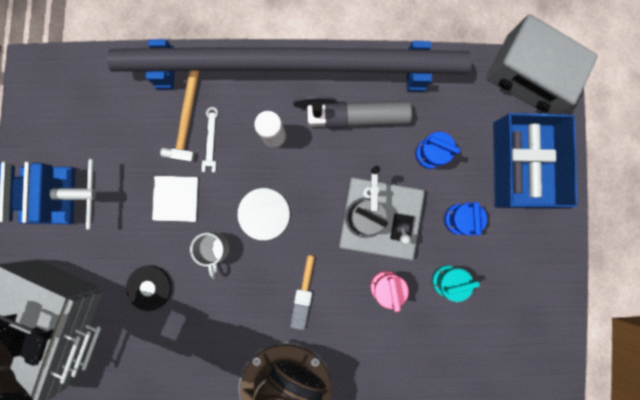

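The top view shows the dock at about (385,215), with its keeper, grey lantern and toggle. The round plate is at (263,213). The pink, turquoise and blue lanterns are look-alikes. I'll zoom in to measure.

```bash
cat > h.py <<'E'
import numpy as np, cv2
def ray(p,uv):
    K=np.array(p["intrinsics"]);D=np.array([p["k1"],0,0,0,0.])
    s=cv2.undistortPoints(np.array([[uv]],float),K,D)[0,0]
    R=np.array(p["R"]);t=np.array(p["t"])
    d=R.T@np.array([s[0],s[1],1.]);return -R.T@t,d
def onz(p,uv,z):
    c,d=ray(p,uv);return (c+d*(z-c[2])/d[2])
def proj(p,X):
    return cv2.projectPoints(np.array(X,float).reshape(-1,1,3),cv2.Rodrigues(np.array(p["R"]))[0],np.array(p["t"]),np.array(p["intrinsics"]),np.array([p["k1"],0,0,0,0.]))[0][:,0]
def toworld(p,at): return np.array(p["R"]).T@(np.array(at)-np.array(p["t"]))
E
python3 - <<'E'
from cell import vision
from h import *
import pickle
P={}
for n in ["top","scene"]:
    p=vision.read_camera(n);P[n]=p
    for q in ["dock","round_plate","keeper","toggle_tip"]:
        for d in vision.regions_of(p,q)[:2]:
            m=d["pixels"];ys,xs=np.nonzero(m);print(n,q,d["confidence"],m.sum(),xs.mean(),ys.mean(),xs.min(),xs.max(),ys.min(),ys.max())
            if q=="round_plate":
                e=cv2.fitEllipse(max(cv2.findContours(m.astype(np.uint8),0,1)[0],key=len));print(e[0],onz(p,e[0],10))
            if q=="dock": P[n+"m"]=m
pickle.dump(P,open("P.pkl","wb"))
a=P["top"]["pixels"][:,:,::-1]
cv2.imwrite("pics/tz.png",cv2.resize(a[160:265,335:430],None,fx=6,fy=5.7,interpolation=cv2.INTER_CUBIC))
cv2.imwrite("pics/tz.png",cv2.resize(a[160:260,335:435],None,fx=6,fy=6,interpolation=cv2.INTER_CUBIC))
a=P["scene"]["pixels"][:,:,::-1]
cv2.imwrite("pics/sz.png",cv2.resize(a[160:250,215:315],None,fx=6.,fy=6,interpolation=cv2.INTER_CUBIC))
E
```

```text
top dock 0.87 4502 384.08151932474453 217.5970679697912 339 424 166 259
top round_plate 0.7 1961 263.3074961754207 213.88934217236104 238 288 190 239
(263.3094787597656, 213.91549682617188) [475.3927379   62.96475442  10.        ]
top keeper 0.7 316 374.1613924050633 187.8860759493671 370 379 166 209
scene dock 0.55 2515 259.43538767395626 210.5900596421471 226 299 173 240
scene round_plate 0.75 1204 354.2392026578073 225.17940199335547 333 374 207 243
(354.22412109375, 225.1721649169922) [480.17787617  64.98153929  10.        ]
scene round_plate 0.22 763 275.38794233289644 195.16120576671037 261 287 174 217
(275.04364013671875, 194.87796020507812) [ 397.84897517 -223.3079376    10.        ]
scene keeper 0.51 769 275.1560468140442 195.49154746423926 261 287 175 217
scene keeper 0.48 117 265.2991452991453 206.2905982905983 260 270 193 217
scene toggle_tip 0.42 78 249.43589743589743 180.25641025641025 246 253 173 191
```

View pics/tz.png

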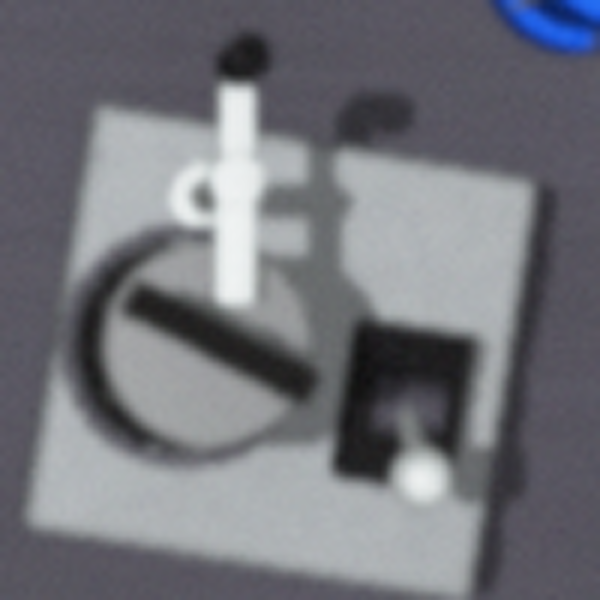

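View pics/sz.png

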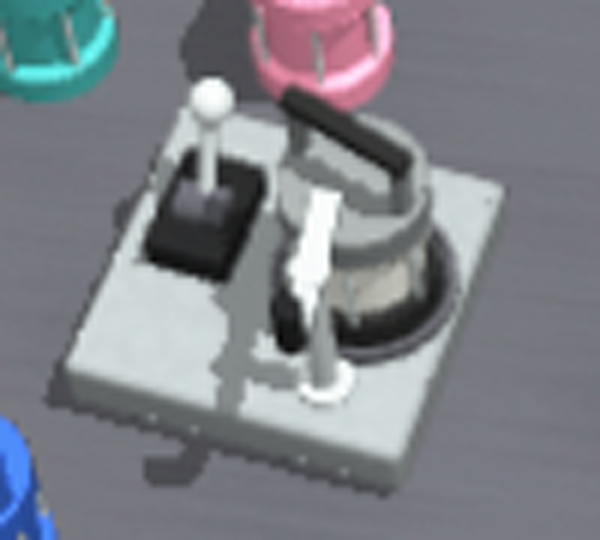

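```bash
cat > fit.py <<'E'
from h import *
import pickle
from scipy.optimize import least_squares
P=pickle.load(open("P.pkl","rb"))
def T(uv): return ((uv[0]+.5)/6-.5+335,(uv[1]+.5)/6-.5+160)
def S(uv): return ((uv[0]+.5)/6-.5+215,(uv[1]+.5)/6-.5+160)
t,s=P["top"],P["scene"]
obs=[(t,T((97,107)),100,55),(t,T((540,182)),100,-145),(t,T((472,600)),-90,-145),(t,T((25,525)),-90,55),
(s,S((505,183)),-90,55),(s,S((400,460)),100,55),(s,S((70,365)),100,-145)]
def W(d,x,y,z): c,sn=np.cos(d[2]),np.sin(d[2]); return [d[0]+c*x-sn*y,d[1]+sn*x+c*y,z]
for sel in (obs[:4],obs[4:],obs):
    f=lambda d: np.concatenate([proj(p,W(d,x,y,50))[0]-uv for p,uv,x,y in sel])
    r=least_squares(f,[440,-230,0]);print("dock",r.x,r.fun.round(1))
d=r.x
print("pivot",W(d,66,0,163),"post top chk proj")
k=onz(t,T((243,52)),211);a=onz(t,T((236,305)),171);b1=onz(t,T((238,85)),171)
print("knob",k,"armend",a,"ang",np.arctan2(*(k-a)[1::-1]),np.arctan2(*(b1-a)[1::-1]),"dist",np.hypot(*(k-a)[:2]))
e1=onz(t,T((128,300)),212);e2=onz(t,T((312,385)),212);f1=onz(s,S((290,97)),212);f2=onz(s,S((405,168)),212)
print("bar",e1,e2,(e1+e2)/2,np.hypot(*(e1-e2)[:2]),np.arctan2(*(e1-e2)[1::-1])-np.pi/2)
print("bar",f1,f2,(f1+f2)/2,np.hypot(*(f1-f2)[:2]),np.arctan2(*(f2-f1)[1::-1])-np.pi/2)
bt=onz(t,T((421,476)),133);bs=onz(s,S((211,102)),133);print("ball",bt,bs)
R=np.array([[np.cos(d[2]),-np.sin(d[2])],[np.sin(d[2]),np.cos(d[2])]])
for X in(k,a,(e1+e2)/2,bt,bs,(f1+f2)/2): print("in dock",R.T@(X[:2]-d[:2]))
E
python3 fit.py
```

```text
dock [ 4.68420518e+02 -2.07527821e+02 -1.59283529e-01] [-0.3 -1.   0.4 -0.7  0.2  0.9 -0.3  0.8]
dock [ 4.69776108e+02 -2.04621589e+02 -1.58697183e-01] [ 0.9 -0.4  0.5  0.1 -1.4  0.2]
dock [ 4.68681210e+02 -2.06645630e+02 -1.58154786e-01] [-0.6 -1.1  0.  -0.8 -0.1  0.8 -0.6  0.7  0.3 -0.8 -0.  -0.3 -1.9 -0.1]
pivot [np.float64(533.8575021706787), np.float64(-217.04038486069672), 163] post top chk proj
knob [ 580.20481482 -214.99892319  211.        ] armend [ 483.9412735  -217.32068573  171.        ] ang 0.02411413978465152 -0.004798608986127625 dist 96.2915363224743
bar [ 484.40710005 -171.21421964  212.        ] [ 452.61512721 -241.91455423  212.        ] [ 468.51111363 -206.56438694  212.        ] 77.51946109794902 -0.42258126865527146
bar [ 457.61888392 -238.16920223  212.        ] [ 492.77059234 -171.26861283  212.        ] [ 475.19473813 -204.71890753  212.        ] 75.57335156320033 -0.4837855745533932
ball [ 415.64459445 -298.15010219  133.        ] [ 414.58789318 -297.53363155  133.        ]
in dock [111.44735602   9.31551319]
in dock [16.75089324 -8.13842345]
in dock [-0.1807689   0.05343925]
in dock [-37.96308122 -98.71552837]
in dock [-39.10368626 -98.27317806]
in dock [6.12878499 2.92853237]
```

```bash
cat > plan.py <<'E'
import sys,json
from cell import env
import numpy as np
from scipy.spatial.transform import Rotation as Ro
# args: x y z yaw ; ...
s=env.state();R=Ro.from_euler("xyz",s["tcp_rot"]).as_matrix();p=np.array(s["eef_pos"])
yaw=s["tcp_rot"][2]
print("t",round(s["t"],2),"p",p.round(1),"rot",s["tcp_rot"].round(3),"F",s["ft_force"].round(1),"op",round(s["opening"],2),"j6",s["joints"][5].round(2))
for a in sys.argv[1:]:
    x,y,z,w=map(float,a.split(","))
    d=R.T@(np.array([x,y,z])-p); dy=(w-yaw+np.pi)%(2*np.pi)-np.pi
    print(a,"->",d.round(1),round(-np.degrees(dy),1))
E
python3 plan.py 198,592,330,1.248 578,-262,330,-0.43
```

```text
t 2.2 p [198.3 592.7 184.6] rot [ 3.142 -0.     1.248] F [ 0.5  0.1 -0.4] op 1.0 j6 -0.11
198,592,330,1.248 -> [  -0.8   -0.  -145.4] -0.0
578,-262,330,-0.43 -> [-690.1  631.3 -145.5] 96.1
```

```bash
python3 -m pendant '[[0,0,-60,0],[0,0,-120,0],[0,0,-145,0],[-690,631,-145,96],[-690,631,-145,96],[-690,631,-145,96],[-690,631,-145,96],[-690,631,-145,96]]' 1; python3 plan.py 578,-262,330,-0.43
```

```text
t: 3.2
eef_pos: [325.5, 305.3, 329.8]
tcp_rot: [-3.141, -0.001, 0.305]
ft_force: [0.9, -0.3, -0.7]
opening: 0.216
t 3.2 p [325.5 305.3 329.8] rot [-3.141e+00 -1.000e-03  3.050e-01] F [ 0.9 -0.3 -0.7] op 0.22 j6 0.3
578,-262,330,-0.43 -> [ 7.070e+01  6.169e+02 -3.000e-01] 42.1
```

```bash
python3 -m pendant '[[70,617,0,42],[70,617,0,42],[70,617,0,42],[70,617,0,42],[70,617,0,42],[70,617,0,42],[70,617,0,42],[70,617,0,42]]' ; python3 plan.py 578,-262,330,-0.43
```

```text
t: 4.2
eef_pos: [528.1, -152.2, 329.8]
tcp_rot: [-3.141, -0.001, -0.429]
ft_force: [1.2, 0.4, 0.5]
opening: 0.003
t 4.2 p [ 528.1 -152.2  329.8] rot [-3.141e+00 -1.000e-03 -4.290e-01] F [1.2 0.4 0.5] op 0.0 j6 0.03
578,-262,330,-0.43 -> [91.  79.2 -0.2] 0.1
```

```bash
python3 -m pendant '[[91,79,0,0],[91,79,0,0],[91,79,0,0],[91,79,70,0],[91,79,130,0],[91,79,145,0],[91,79,145,0]]'
python3 - <<'E'
from cell import vision
from h import *
for n in ["top","scene"]:
    p=vision.read_camera(n);a=p["pixels"][:,:,::-1]
    c=a[150:250,335:435] if n=="top" else a[150:250,215:315]
    cv2.imwrite(f"pics/a_{n}.png",cv2.resize(c,None,fx=5,fy=5,interpolation=cv2.INTER_CUBIC))
E
python3 plan.py 566,-246,185,-0.43
python3 - <<'E'
import numpy as np
for a in np.arange(-.7,1.3,.2): print(round(a,2),(534+45*np.cos(a)).round(),(-217+45*np.sin(a)).round())
E
```

```text
t: 5.08
eef_pos: [577.6, -260.7, 183.9]
tcp_rot: [-3.14, 0.002, -0.428]
ft_force: [-0.5, -0.8, -0.4]
opening: 0.004
t 5.17 p [ 578.6 -261.5  186.3] rot [-3.141e+00 -3.000e-03 -4.280e-01] F [0.  0.  1.4] op 0.0 j6 -0.1
566,-246,185,-0.43 -> [-17.9  -8.8   1.2] 0.1
-0.7 568.0 -246.0
-0.5 573.0 -239.0
-0.3 577.0 -230.0
-0.1 579.0 -221.0
0.1 579.0 -213.0
0.3 577.0 -204.0
0.5 573.0 -195.0
0.7 568.0 -188.0
0.9 562.0 -182.0
1.1 554.0 -177.0
```

View pics/a_top.png

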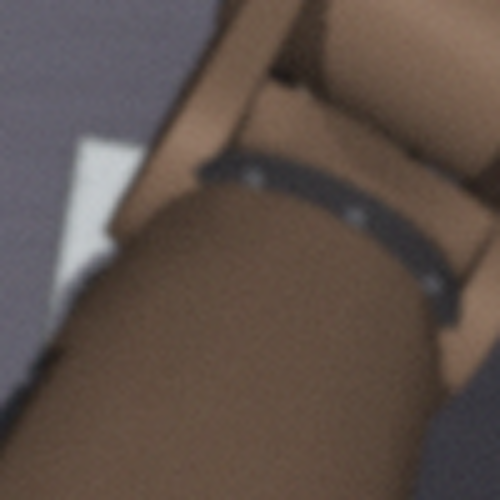

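View pics/a_scene.png

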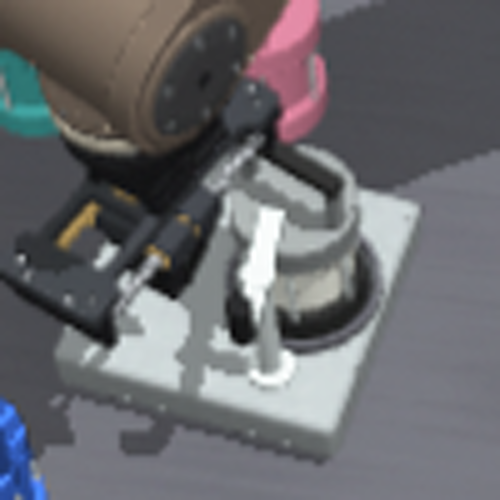

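Run:
```python
from h import *
import pickle
p=pickle.load(open("P.pkl","rb"))["scene"]
for X in [(578,-261,186),(578,-261,264),(660,-298,264),(496,-224,264)]: print(X,(proj(p,X)[0]-[215,150])*5)
```

```text
(578, -261, 186) [168.83514601 309.76540209]
(578, -261, 264) [154.59282738 242.16772772]
(660, -298, 264) [ 61.0111067  355.55151616]
(496, -224, 264) [243.43293933 134.62681648]
```

Run:
```python
from cell import vision
from h import *
p=vision.read_camera("scene");a=p["pixels"][:,:,::-1]
cv2.imwrite(f"pics/a2.png",cv2.resize(a[175:235,215:275],None,fx=10,fy=10,interpolation=cv2.INTER_CUBIC))
```

```text
(no output)
```

View pics/a2.png

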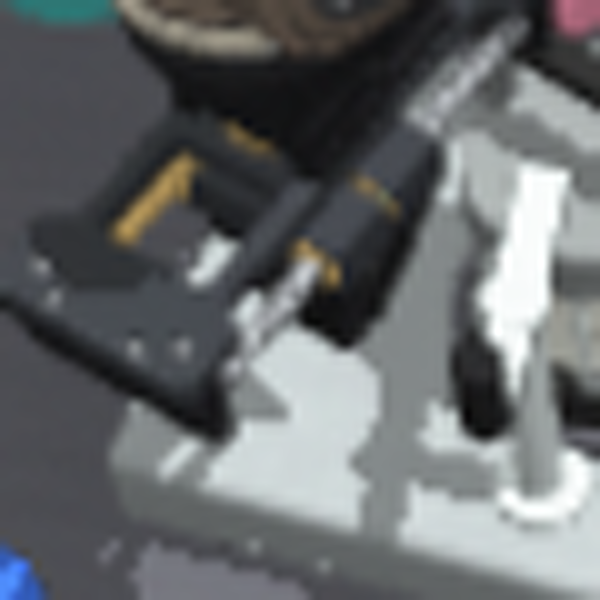

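The fingers are closed beside the knob, with the tip at about (249,210) against a predicted (249,212). Next I sweep along the arc.

```bash
python3 plan.py 572,-240,184,-0.43 577,-230,184,-.43 579,-219,184,-.43 578,-208,184,-.43 575,-199,184,-.43 571,-191,184,-.43 566,-186,184,-.43 560,-180,184,-.43
```

```text
t 5.22 p [ 578.8 -261.7  186.6] rot [-3.141e+00 -3.000e-03 -4.280e-01] F [-0.2  0.3  0.1] op 0.0 j6 -0.1
572,-240,184,-0.43 -> [-15.2 -16.9   2.5] 0.1
577,-230,184,-.43 -> [-14.8 -28.1   2.5] 0.1
579,-219,184,-.43 -> [-17.5 -38.9   2.5] 0.1
578,-208,184,-.43 -> [-23.  -48.5   2.5] 0.1
575,-199,184,-.43 -> [-29.5 -55.4   2.5] 0.1
571,-191,184,-.43 -> [-36.4 -61.1   2.5] 0.1
566,-186,184,-.43 -> [-43.  -63.5   2.5] 0.1
560,-180,184,-.43 -> [-51.  -66.5   2.4] 0.1
```

```bash
python3 -m pendant '[[-15,-17,3,0],[-15,-28,3,0],[-17,-39,3,0],[-23,-48,3,0],[-29,-55,3,0],[-36,-61,3,0],[-43,-64,3,0],[-43,-64,3,0]]'
python3 - <<'E'
from cell import vision
from h import *
p=vision.read_camera("scene");a=p["pixels"][:,:,::-1]
cv2.imwrite(f"pics/a3.png",cv2.resize(a[165:235,225:305],None,fx=8,fy=8,interpolation=cv2.INTER_CUBIC))
E
python3 plan.py  560,-180,184,-.43 554,-177,184,-.43 548,-174,184,-.43
```

```text
t: 6.22
eef_pos: [565.9, -185.3, 183.7]
tcp_rot: [-3.141, -0.003, -0.428]
ft_force: [0.2, 1.5, 1.1]
opening: 0.004
t 6.28 p [ 566.1 -185.6  183.6] rot [-3.141 -0.004 -0.428] F [0.9 0.5 0.3] op 0.0 j6 -0.0
560,-180,184,-.43 -> [-7.9 -2.6 -0.4] 0.1
554,-177,184,-.43 -> [-14.6  -2.8  -0.4] 0.1
548,-174,184,-.43 -> [-21.3  -3.   -0.4] 0.1
```

View pics/a3.png

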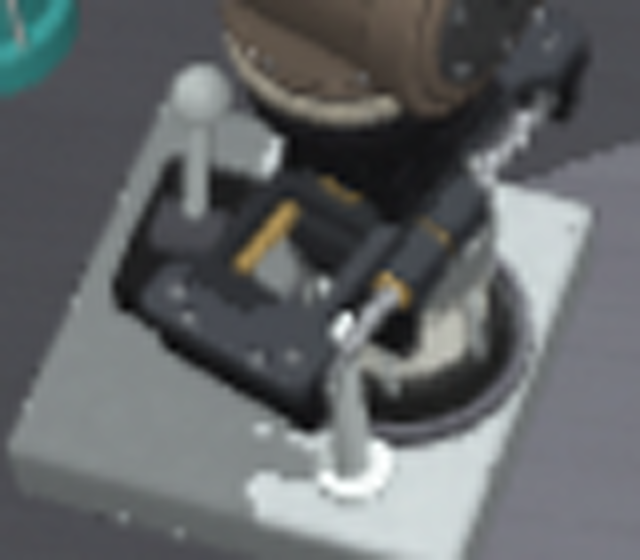

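The gripper hides the knob here, so I continue along the arc in small steps and watch the force.

```bash
python3 -m pendant '[[-4,-2,0,0],[-8,-3,0,0],[-11,-3,0,0],[-11,-3,0,0]]'; python3 -m pendant '[[-2,0,0,0],[-4,0,0,0],[-4,0,0,0]]';python3 -m pendant '[[-2,0,0,0],[-4,0,0,0],[-4,0,0,0]]'; python3 plan.py
```

```text
t: 6.78
eef_pos: [557.2, -178.3, 183.7]
tcp_rot: [-3.141, -0.004, -0.428]
ft_force: [-0.3, -0.2, -0.2]
opening: 0.003
t: 7.15
eef_pos: [553.5, -176.6, 183.7]
tcp_rot: [-3.141, -0.004, -0.428]
ft_force: [-0.1, 0.4, -0.1]
opening: 0.004
t: 7.52
eef_pos: [549.8, -174.9, 183.7]
tcp_rot: [-3.141, -0.004, -0.428]
ft_force: [0.9, 0.2, 0.5]
opening: 0.003
t 7.53 p [ 549.8 -174.9  183.7] rot [-3.141 -0.004 -0.428] F [0.9 0.2 0.5] op 0.0 j6 0.01
```

```bash
python3 -m pendant '[[-2,0,0,0],[-4,0,0,0],[-4,0,0,0]]';python3 -m pendant '[[4,0,0,0],[4,0,-60,0],[4,0,-110,0],[4,0,-110,0]]'
cat > snap.py <<'E'
import sys
from cell import vision
from h import *
n,u0,v0,w,f,name=sys.argv[1],*map(int,sys.argv[2:6]),sys.argv[6]
p=vision.read_camera(n);a=p["pixels"][:,:,::-1]
h=int(w*.85)
cv2.imwrite(f"pics/{name}.png",cv2.resize(a[v0:v0+h,u0:u0+w],None,fx=f,fy=f,interpolation=cv2.INTER_CUBIC))
E
python3 snap.py scene 225 165 90 7 a4
```

```text
t: 7.9
eef_pos: [546.0, -173.2, 183.7]
tcp_rot: [-3.141, -0.004, -0.428]
ft_force: [0.1, 0.1, 1.3]
opening: 0.009
t: 8.4
eef_pos: [550.6, -175.3, 297.5]
tcp_rot: [-3.141, -0.01, -0.428]
ft_force: [1.1, 0.5, -1.0]
opening: 0.003
```

View pics/a4.png

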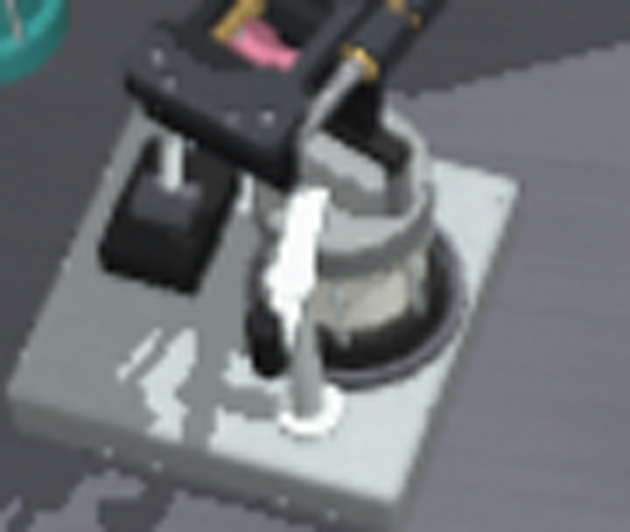

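The keeper has not moved, and its knob still sits at about (263,213). I'll check the geometry.

```bash
python3 - <<'E'
from h import *
import pickle
P=pickle.load(open("P.pkl","rb"))
p=P["scene"]
for X in [(579,-216,211),(579,-216,171),(534,-217,171),(534,-217,50),(484,-217,171),(566,-185,184),(550,-175,297)]: print(X,proj(p,X)[0].round(1),((proj(p,X)[0]-[225,165])*7).round(0))
E
python3 - <<'E'
from cell import env
print(env.state()["joints"])
E
```

```text
(579, -216, 211) [262.5 209.8] [263. 314.]
(579, -216, 171) [263.6 216.5] [270. 360.]
(534, -217, 171) [266. 204.] [287. 273.]
(534, -217, 50) [268.9 223. ] [307. 406.]
(484, -217, 171) [269.  190.7] [308. 180.]
(566, -185, 184) [274.  211.9] [343. 329.]
(550, -175, 297) [275.9 187.8] [356. 159.]
[-4.22778262e-01  3.26547457e-01  1.52545516e+00  5.59720046e-04
  1.28295880e+00  5.20885183e-03]
```

```bash
python3 -m pendant '[[50,-50,0,0],[50,-80,0,0],[50,-100,0,0],[50,-100,0,0]]'; python3 plan.py; python3 snap.py scene 235 130 80 8 a5;  python3 snap.py top 300 150 100 6 a6
python3 - <<'E'
from h import *
import pickle
from cell import env
P=pickle.load(open("P.pkl","rb"))
x=env.state()["eef_pos"]
print(((proj(P["scene"],x)[0]-[235,130])*8).round(0),((proj(P["scene"],x+[0,0,78])[0]-[235,130])*8).round(0),((proj(P["top"],x)[0]-[300,150])*6).round(0))
E
```

```text
t: 8.95
eef_pos: [636.5, -103.8, 294.5]
tcp_rot: [-3.141, -0.005, -0.427]
ft_force: [-0.3, 0.1, 0.2]
opening: 0.005
t 8.95 p [ 636.5 -103.8  294.5] rot [-3.141 -0.005 -0.427] F [-0.3  0.1  0.2] op 0.01 j6 0.16
[481. 693.] [474. 576.] [172. -76.]
```

View pics/a5.png

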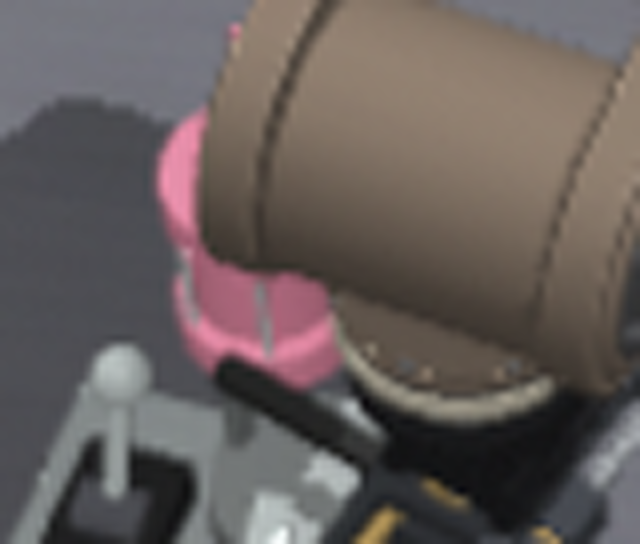

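View pics/a6.png

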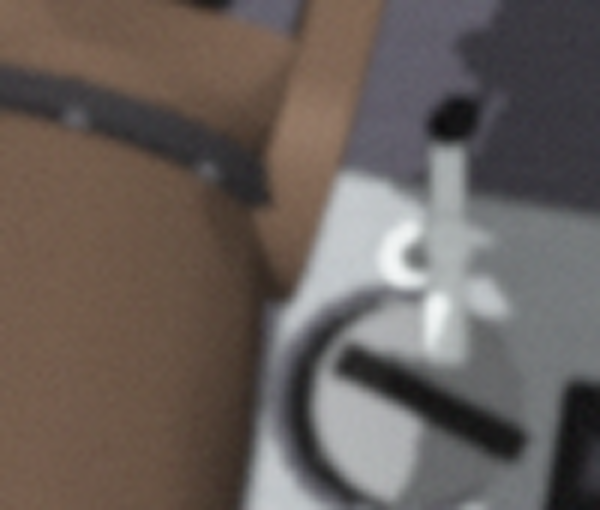

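Wrong crop. I'll take a picture of the finger area from here.

```bash
python3 snap.py scene 250 170 80 8 a7
python3 - <<'E'
from h import *
import pickle
from cell import env
P=pickle.load(open("P.pkl","rb"))
x=env.state()["eef_pos"]
for dz in(0,19,78): print(((proj(P["scene"],x+[0,0,dz])[0]-[250,170])*8).round(0))
E
```

```text
[360. 373.]
[358. 345.]
[353. 256.]
```

View pics/a7.png

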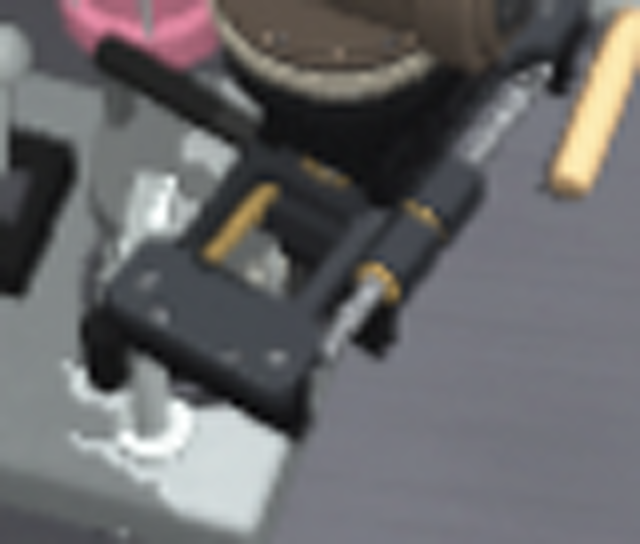

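The finger's front is hidden by the gripper's end plate in this orientation. I'll turn the tool so the camera can see the fingers, then redo the sweep in steps.

```bash
python3 plan.py 582,-255,297,-1.57
```

```text
t 9.1 p [ 636.1 -105.6  295.4] rot [-3.141 -0.007 -0.429] F [0.2 0.4 0. ] op 0.0 j6 0.16
582,-255,297,-1.57 -> [ 12.9 158.4  -1.5] 65.4
```

```bash
python3 -m pendant '[[13,50,-2,10],[13,100,-2,21],[13,150,-2,32],[13,158,-2,43],[13,158,-2,54],[13,158,-2,65],[13,158,-2,65]]'; python3 -m pendant '[[0,0,60,0],[0,0,117,0],[0,0,117,0]]'; python3 plan.py; python3 snap.py scene 220 160 80 8 b1
python3 - <<'E'
from h import *
import pickle
from cell import env
P=pickle.load(open("P.pkl","rb"))
x=env.state()["eef_pos"]
for dz in(0,19,78): print(((proj(P["scene"],x+[0,0,dz])[0]-[220,160])*8).round(0))
E
```

```text
t: 9.98
eef_pos: [581.5, -255.5, 297.8]
tcp_rot: [-3.135, -0.003, -1.564]
ft_force: [-1.1, -0.9, -0.3]
opening: 0.005
t: 10.35
eef_pos: [580.3, -255.4, 177.7]
tcp_rot: [-3.141, 0.001, -1.562]
ft_force: [0.5, -0.4, 1.0]
opening: 0.005
t 10.35 p [ 580.3 -255.4  177.7] rot [-3.141e+00  1.000e-03 -1.562e+00] F [ 0.5 -0.4  1. ] op 0.0 j6 1.04
[242. 433.]
[237. 407.]
[220. 325.]
```

View pics/b1.png

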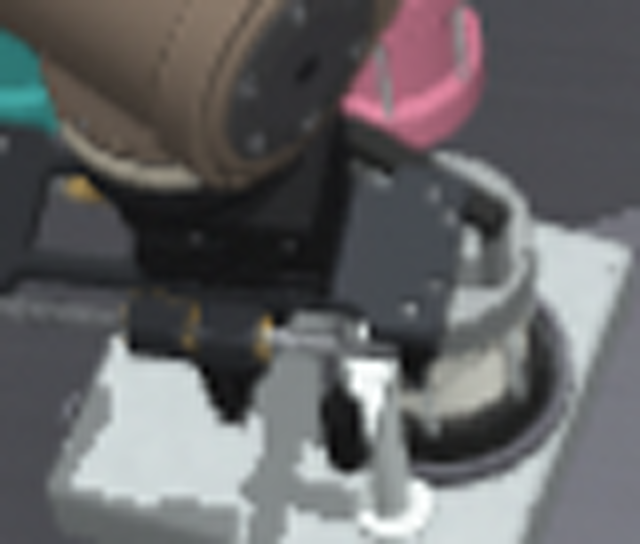

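```bash
python3 plan.py 580,-233,169,-1.57 579,-218,169,-1.57; python3 -m pendant '[[0,0,8,0],[-10,0,8,0],[-22,0,8,0],[-30,0,8,0],[-37,0,8,0],[-37,0,8,0]]';  python3 plan.py; python3 snap.py scene 220 160 80 8 b2
```

```text
t 10.4 p [ 581.8 -256.1  180.9] rot [-3.137e+00 -2.000e-03 -1.562e+00] F [ 0.3 -0.   1.5] op 0.01 j6 1.04
580,-233,169,-1.57 -> [-23.2   1.7  11.8] 0.4
579,-218,169,-1.57 -> [-38.2   2.6  11.8] 0.4
t: 11.15
eef_pos: [581.6, -218.4, 172.9]
tcp_rot: [-3.137, -0.002, -1.562]
ft_force: [-0.1, 0.3, -0.1]
opening: 0.002
t 11.15 p [ 581.6 -218.4  172.9] rot [-3.137e+00 -2.000e-03 -1.562e+00] F [-0.1  0.3 -0.1] op 0.0 j6 1.1
```

View pics/b2.png

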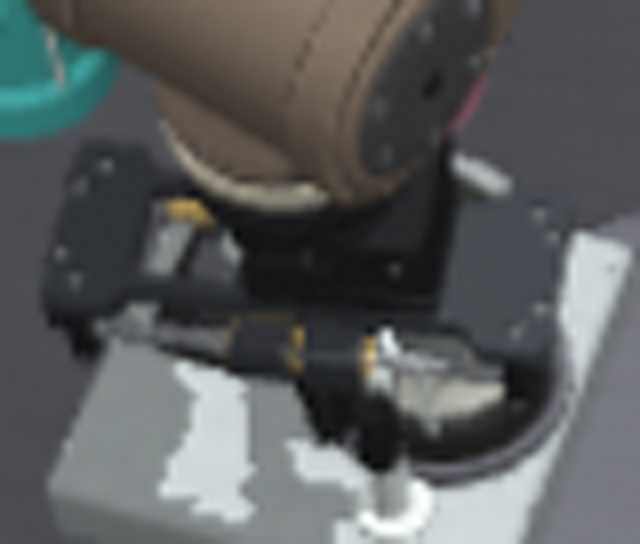

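The knob now moves: it is at about (267,214) and the finger at (262,212). I continue along the arc.

```bash
python3 -m pendant '[[-5,2,0,0],[-10,4,0,0],[-15,5,0,0],[-19,7,0,0],[-23,9,0,0],[-26,11,0,0],[-29,13,0,0],[-29,13,0,0]]';  python3 plan.py; python3 snap.py scene 220 160 80 8 b3
```

```text
t: 12.2
eef_pos: [566.5, -191.0, 172.6]
tcp_rot: [-3.141, -0.004, -1.562]
ft_force: [-9.2, -10.3, 0.8]
opening: 0.004
t 12.2 p [ 566.5 -191.   172.6] rot [-3.141 -0.004 -1.562] F [ -9.2 -10.3   0.8] op 0.0 j6 1.13
```

View pics/b3.png

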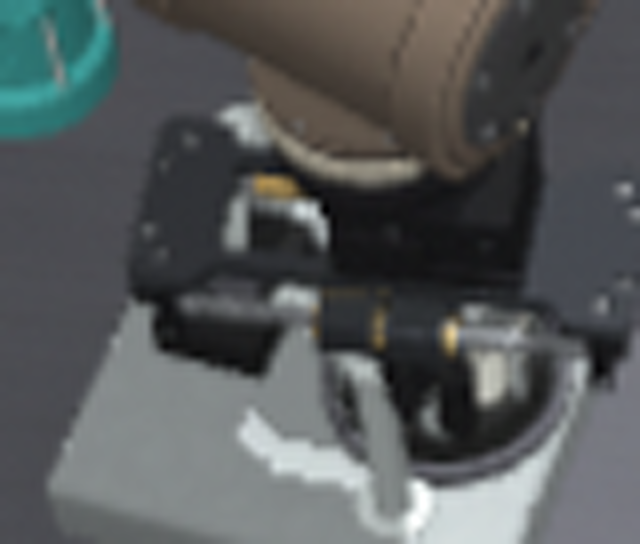

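Run:
```python
from cell import vision
from h import *
p=vision.read_camera("scene");a=p["pixels"][:,:,::-1]
c=(255*(a[185:230,240:300]/255.)**.6).astype(np.uint8)
c=cv2.resize(c,None,fx=13,fy=13,interpolation=cv2.INTER_CUBIC)
cv2.imwrite("pics/b4.png",c)
def q(X): return ((proj(p,X)[0]-[240,185])*13).round(0)
for X in [(535,-172,211),(535,-172,171),(566,-191,173),(566,-191,192),(534,-217,171)]: print(X,q(X))
for a in (0.6,0.9,1.2): print(a,q((534+45*np.cos(a),-217+45*np.sin(a),211)),q((534+45*np.cos(a),-217+45*np.sin(a),171)),q((534-50*np.cos(a),-217-50*np.sin(a),171)))
```

```text
(535, -172, 211) [513. 185.]
(535, -172, 171) [523. 274.]
(566, -191, 173) [420. 371.]
(566, -191, 192) [415. 330.]
(534, -217, 171) [338. 247.]
0.6 [403. 307.] [415. 393.] [256.  90.]
0.9 [452. 278.] [462. 365.] [203. 120.]
1.2 [489. 239.] [499. 327.] [163. 161.]
```

View pics/b4.png

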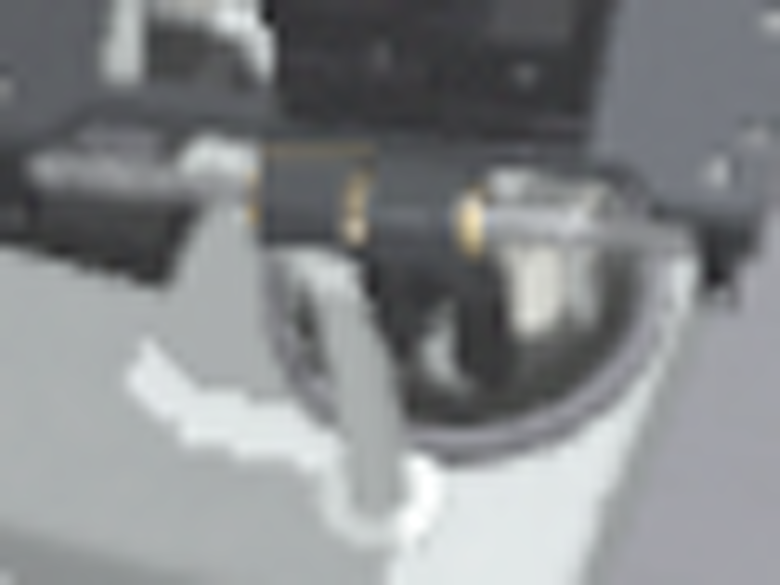

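```bash
python3 plan.py; python3 -m pendant '[[0,0,0,0]]'; python3 plan.py;python3 -c "
from cell import env
print(env.state()['moment'])"
```

```text
t 12.3 p [ 566.5 -191.   172.5] rot [-3.141e+00 -3.000e-03 -1.562e+00] F [ -9.5 -10.5   0.9] op 0.01 j6 1.13
t: 12.42
eef_pos: [566.2, -191.5, 172.6]
tcp_rot: [-3.141, -0.004, -1.562]
ft_force: [0.4, -1.0, 1.0]
opening: 0.005
t 12.43 p [ 566.2 -191.5  172.6] rot [-3.141 -0.004 -1.562] F [ 0.4 -1.   1. ] op 0.0 j6 1.13
[-0.28237255  0.04599496  0.01348419]
```

```bash
python3 -m pendant '[[4,0,0,0],[4,0,-55,0],[4,0,-110,0],[4,0,-120,0],[4,0,-120,0]]'; python3 -m pendant '[[62,0,0,0],[124,0,0,0],[150,0,0,0],[150,0,0,0]]'; python3 plan.py; python3 snap.py scene 225 165 90 7 c1; python3 snap.py top 335 150 100 6 c2
```

```text
t: 13.05
eef_pos: [566.1, -194.8, 292.5]
tcp_rot: [-3.141, -0.004, -1.562]
ft_force: [-0.2, 0.4, -0.6]
opening: 0.003
t: 13.55
eef_pos: [566.8, -345.7, 290.8]
tcp_rot: [3.14, -0.002, -1.564]
ft_force: [-0.2, -0.5, 0.9]
opening: 0.001
t 13.55 p [ 566.8 -345.7  290.8] rot [ 3.140e+00 -2.000e-03 -1.564e+00] F [-0.2 -0.5  0.9] op 0.0 j6 0.92
```

View pics/c1.png

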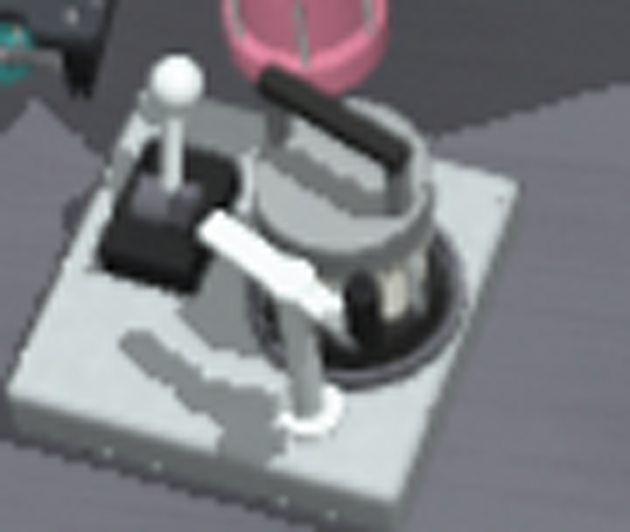

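View pics/c2.png

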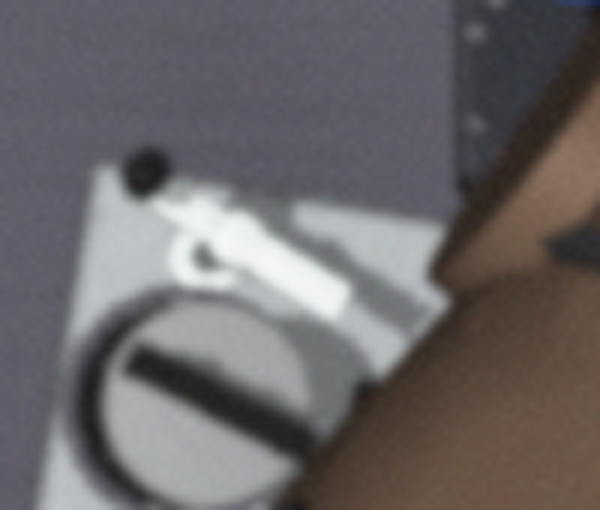

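```bash
python3 - <<'E'
from h import *
import pickle
P=pickle.load(open("P.pkl","rb"));t=P["top"]
f=lambda u,v,z:onz(t,((u+.5)/6-.5+335,(v+.5)/6-.5+150),z)
k=f(147,170,211);a=f(336,302,171);print(k,a,np.arctan2(k[1]+217,k[0]-534),np.arctan2(-217-a[1],534-a[0]))
E
python3 plan.py 590,-190,290,-1.57 590,-190,178,-1.57
```

```text
[ 557.38639878 -178.12636732  211.        ] [ 509.33970075 -257.05539432  171.        ] 1.0292007829154624 1.0189453343217456
t 13.65 p [ 567.3 -343.7  292. ] rot [ 3.141e+00 -2.000e-03 -1.562e+00] F [-0.4  0.7  0.1] op 0.01 j6 0.92
590,-190,290,-1.57 -> [-153.5  -24.1    1.7] 0.5
590,-190,178,-1.57 -> [-153.7  -24.1  113.7] 0.5
```

```bash
python3 -m pendant '[[-62,-24,0,0],[-124,-24,0,0],[-154,-24,2,0],[-154,-24,2,0],[-154,-24,60,0],[-154,-24,114,0],[-154,-24,114,0]]'; python3 -m pendant '[[-5,10,0,0],[-9,20,0,0],[-12,27,0,0],[-12,27,0,0]]'; python3 plan.py  558,-174,178,-1.57; python3 snap.py scene 225 165 90 7 c3
```

```text
t: 14.52
eef_pos: [588.3, -189.0, 174.8]
tcp_rot: [3.135, 0.0, -1.561]
ft_force: [0.4, -0.4, 0.9]
opening: 0.003
t: 15.02
eef_pos: [560.7, -177.2, 176.0]
tcp_rot: [3.136, -0.0, -1.561]
ft_force: [-0.0, 0.2, 0.1]
opening: 0.008
t 15.03 p [ 560.7 -177.2  176. ] rot [ 3.136 -0.    -1.561] F [-0.   0.2  0.1] op 0.01 j6 1.15
558,-174,178,-1.57 -> [-3.2  2.7 -2. ] 0.5
```

View pics/c3.png

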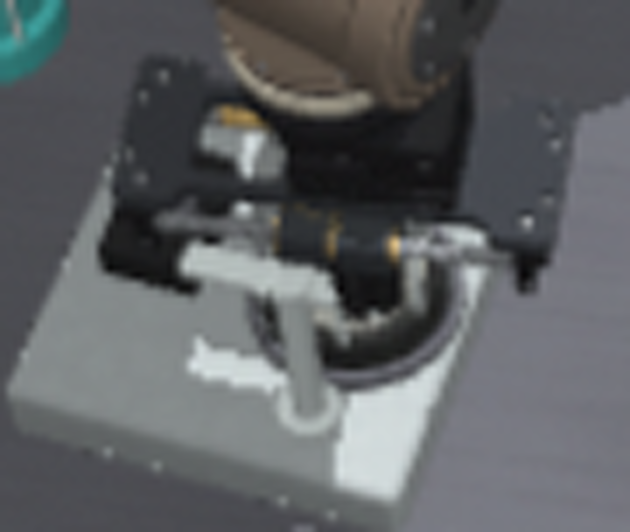

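The keeper is now nearly crosswise. I push on to the stop in small steps.

```bash
python3 -m pendant '[[-1,2,0,0],[-2,4,0,0],[-2,4,0,0]]'; python3 -m pendant '[[0,2,0,0],[0,4,0,0],[0,4,0,0]]';python3 -m pendant '[[0,1.5,0,0],[0,3,0,0],[0,3,0,0]]'
```

```text
t: 15.45
eef_pos: [556.8, -175.4, 175.7]
tcp_rot: [3.135, 0.0, -1.561]
ft_force: [0.2, 0.2, -0.5]
opening: 0.004
t: 15.82
eef_pos: [555.3, -175.5, 176.0]
tcp_rot: [3.141, -0.001, -1.562]
ft_force: [14.7, 2.0, -4.4]
opening: 0.005
t: 16.2
eef_pos: [555.2, -175.5, 176.3]
tcp_rot: [-3.135, -0.001, -1.562]
ft_force: [16.6, 2.9, -6.9]
opening: 0.0
```

The stop is reached: the force jumped to 17 N at a finger position of x 555, where I expected it. I retreat and check.

```bash
python3 -m pendant '[[0,-8,0,0],[0,-15,-30,0],[0,-15,-90,0],[0,-15,-120,0],[60,-15,-120,-10],[120,-15,-120,-21],[180,-15,-120,-32],[180,-15,-120,-42]]' 0.5; python3 plan.py 469,-206,300,-0.44;python3 snap.py scene 225 165 90 7 d1; python3 snap.py top 335 150 100 6 d2
```

```text
t: 17.2
eef_pos: [570.0, -359.0, 295.2]
tcp_rot: [-3.139, -0.003, -0.827]
ft_force: [0.3, 1.3, -0.2]
opening: 0.497
t 17.2 p [ 570.  -359.   295.2] rot [-3.139e+00 -3.000e-03 -8.270e-01] F [ 0.3  1.3 -0.2] op 0.5 j6 0.17
469,-206,300,-0.44 -> [-181.   -29.3   -5.4] -22.2
```

View pics/d1.png

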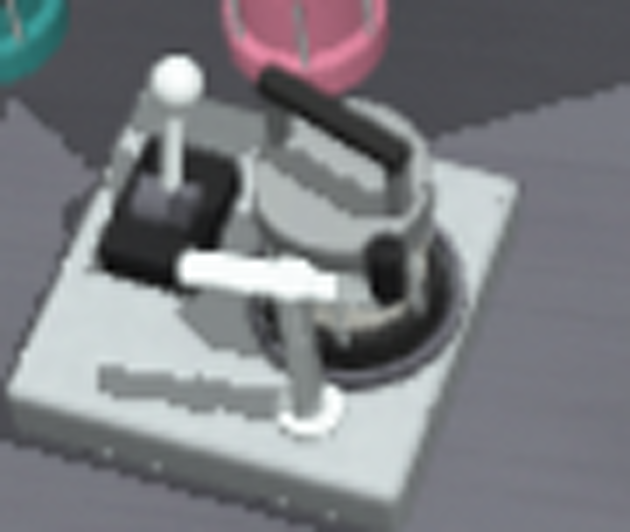

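View pics/d2.png

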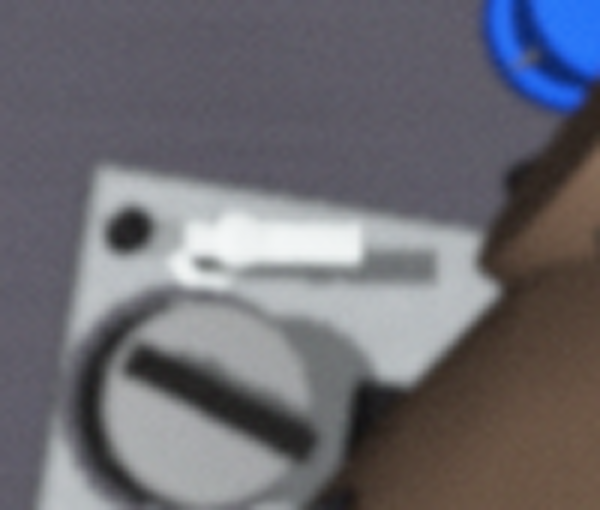

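The keeper lies crosswise with its knob on the +y side, fully open. Next is the lantern.

```bash
python3 -m pendant '[[-60,-10,-5,-7],[-120,-20,-5,-14],[-181,-29,-5,-22],[-181,-29,-5,-22],[-181,-29,-5,-22]]'; python3 plan.py 469,-206,250,-0.44 469,-206,187,-0.44
```

```text
t: 17.92
eef_pos: [469.8, -202.8, 300.9]
tcp_rot: [-3.14, -0.006, -0.447]
ft_force: [0.3, -0.0, 0.0]
opening: 0.502
t 17.93 p [ 469.8 -202.8  300.9] rot [-3.14  -0.006 -0.447] F [ 0.3 -0.   0. ] op 0.5 j6 -0.09
469,-206,250,-0.44 -> [ 0.3  3.3 50.9] -0.4
469,-206,187,-0.44 -> [ -0.    3.5 113.9] -0.4
```

```bash
python3 -m pendant '[[0,3,50,0],[0,3,85,0],[0,3,85,0]]'; python3 snap.py scene 235 150 80 8 e1; python3 plan.py 469,-206,187,-0.44
```

```text
t: 18.3
eef_pos: [468.7, -205.8, 213.9]
tcp_rot: [-3.139, -0.001, -0.45]
ft_force: [-0.3, -0.5, 1.4]
opening: 0.501
t 18.35 p [ 469.4 -206.2  215.6] rot [-3.14  -0.004 -0.449] F [0.1 1.1 0.6] op 0.5 j6 -0.1
469,-206,187,-0.44 -> [-0.6  0.1 28.6] -0.5
```

View pics/e1.png

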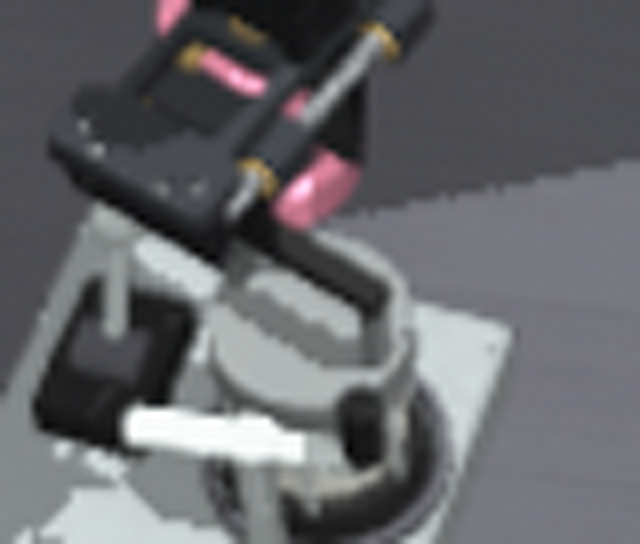

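```bash
python3 -m pendant '[[0,0,15,0],[0,0,29,0],[0,0,29,0]]'; python3 -m pendant '[[0,0,0,0],[0,0,0,0],[0,0,0,0],[0,0,0,0]]' 1;  python3 snap.py scene 235 150 80 8 e2
```

```text
t: 18.73
eef_pos: [469.2, -206.0, 185.8]
tcp_rot: [-3.14, -0.003, -0.449]
ft_force: [-0.8, 1.0, 0.7]
opening: 0.503
t: 19.23
eef_pos: [469.3, -206.0, 186.0]
tcp_rot: [-3.14, -0.003, -0.449]
ft_force: [0.9, 0.2, 0.5]
opening: 0.137
```

View pics/e2.png

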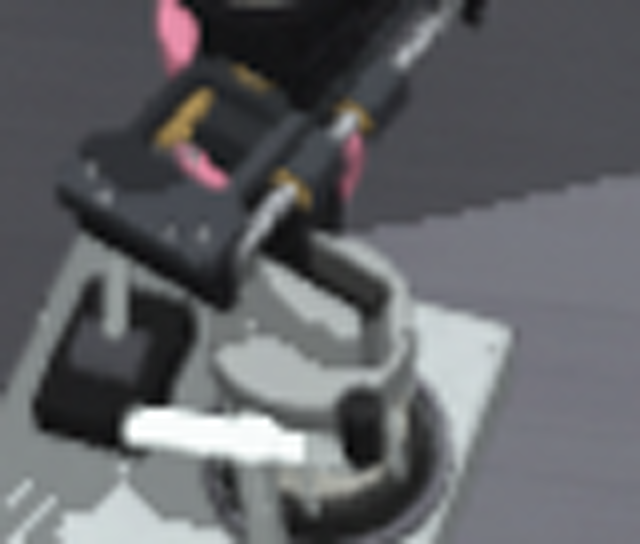

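The opening of 13 mm matches the 14 mm bar. Lift.

```bash
python3 -m pendant '[[0,0,-5,0],[0,0,-10,0],[0,0,-20,0],[0,0,-30,0],[0,0,-30,0]]'; python3 -m pendant '[[0,0,-20,0],[0,0,-40,0],[0,0,-65,0],[0,0,-80,0],[0,0,-80,0]]'; python3 plan.py 477,64,296,-0.44; python3 snap.py scene 235 130 90 7 e3
```

```text
t: 19.9
eef_pos: [469.5, -206.2, 216.9]
tcp_rot: [-3.14, -0.005, -0.449]
ft_force: [-0.2, 0.1, 0.6]
opening: 0.003
t: 20.52
eef_pos: [469.3, -206.3, 297.4]
tcp_rot: [-3.14, -0.006, -0.449]
ft_force: [0.4, 0.1, -0.7]
opening: 0.003
t 20.52 p [ 469.3 -206.3  297.4] rot [-3.14  -0.006 -0.449] F [ 0.4  0.1 -0.7] op 0.0 j6 -0.1
477,64,296,-0.44 -> [-110.4 -246.8    1.1] -0.5
```

View pics/e3.png

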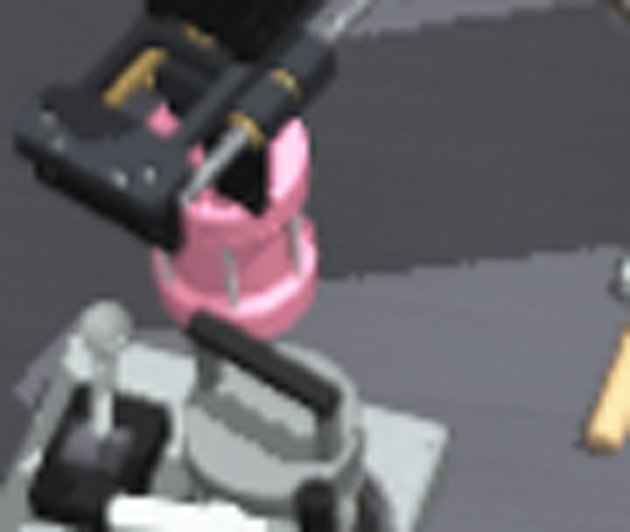

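The grip missed. The 13 mm was only a passing value, and the fingers closed above the bar. The real fingertips therefore seem to sit higher than the reported TCP, so I'll measure the offset.

```bash
python3 - <<'E'
from h import *
import pickle
P=pickle.load(open("P.pkl","rb"));p=P["scene"]
x=np.array([469.3,-206.3,297.4])
for dz in(0,20,30,40): print(dz,((proj(p,x+[0,0,dz])[0]-[235,130])*7).round(0))
E
python3 snap.py scene 255 135 40 16 e4
```

```text
0 [247. 237.]
20 [244. 209.]
30 [242. 195.]
40 [241. 181.]
```

View pics/e4.png

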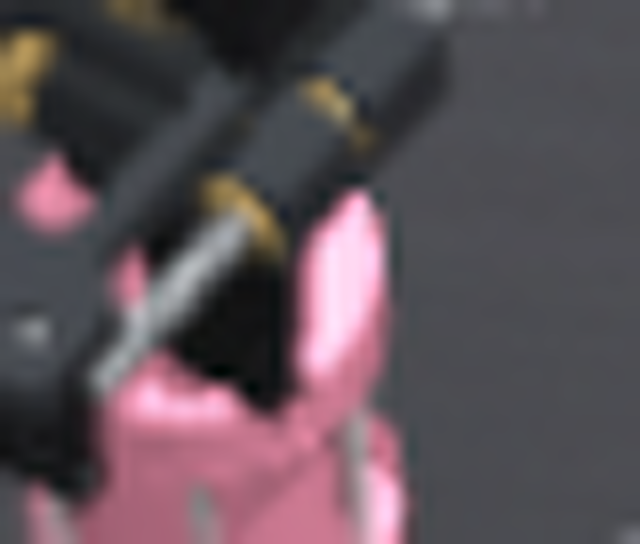

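The fingertips are about 25–30 mm higher than the reported TCP. The contacts agree: no touch on the knob (top at 211 mm) at a reported 184, touch at 173–176. I redo the grasp about 29 mm lower, watching the force.

```bash
python3 -m pendant '[[0,0,20,0],[0,0,40,0],[0,0,60,0],[0,0,60,0],[0,0,60,0],[0,0,60,0]]' 0.5; python3 -m pendant '[[0,0,20,0],[0,0,40,0],[0,0,53,0],[0,0,53,0]]'; python3 -m pendant '[[0,0,10,0],[0,0,20,0],[0,0,26,0],[0,0,26,0]]'; python3 plan.py;  python3 snap.py scene 235 150 80 8 f1
```

```text
t: 21.38
eef_pos: [469.3, -206.1, 236.7]
tcp_rot: [-3.14, -0.004, -0.449]
ft_force: [-0.3, -0.2, 0.1]
opening: 0.49
t: 21.88
eef_pos: [469.4, -206.1, 183.4]
tcp_rot: [-3.14, -0.003, -0.449]
ft_force: [-0.4, -0.5, 0.7]
opening: 0.496
t: 22.38
eef_pos: [469.4, -206.0, 156.9]
tcp_rot: [-3.14, -0.003, -0.449]
ft_force: [0.8, -0.2, 0.9]
opening: 0.5
t 22.38 p [ 469.4 -206.   156.9] rot [-3.14e+00 -3.00e-03 -4.49e-01] F [ 0.8 -0.2  0.9] op 0.5 j6 -0.1
```

View pics/f1.png

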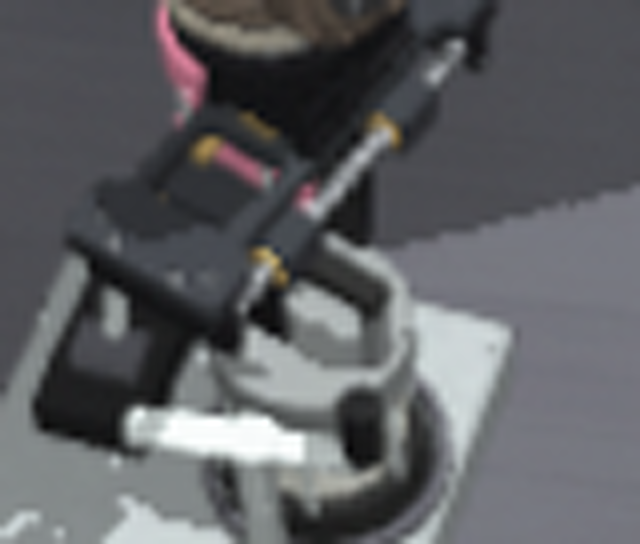

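```bash
python3 -m pendant '[[0,0,0,0],[0,0,0,0],[0,0,0,0],[0,0,0,0],[0,0,0,0],[0,0,0,0],[0,0,0,0]]' 1; python3 -m pendant '[[0,0,-3,0],[0,0,-6,0],[0,0,-6,0]]'; python3 plan.py
```

```text
t: 23.3
eef_pos: [469.4, -206.1, 157.3]
tcp_rot: [-3.14, -0.003, -0.449]
ft_force: [-2.0, -1.1, 1.8]
opening: 0.149
t: 23.68
eef_pos: [469.4, -206.0, 163.3]
tcp_rot: [-3.14, -0.003, -0.449]
ft_force: [0.6, 0.3, -8.4]
opening: 0.143
t 23.68 p [ 469.4 -206.   163.3] rot [-3.14e+00 -3.00e-03 -4.49e-01] F [ 0.6  0.3 -8.4] op 0.14 j6 -0.1
```

Gripped, with 8–9 N of weight. I lift further and check.

```bash
python3 -m pendant '[[0,0,-20,0],[0,0,-40,0],[0,0,-60,0],[0,0,-75,0],[0,0,-85,0],[0,0,-85,0]]'; python3 plan.py 476.5,63.5,248,-0.449; python3 snap.py scene 225 130 90 7 g1
```

```text
t: 24.42
eef_pos: [469.3, -206.1, 248.6]
tcp_rot: [-3.14, -0.004, -0.449]
ft_force: [-0.5, -0.3, -8.3]
opening: 0.146
t 24.43 p [ 469.3 -206.1  248.6] rot [-3.14  -0.004 -0.449] F [-0.5 -0.3 -8.3] op 0.15 j6 -0.1
476.5,63.5,248,-0.449 -> [-110.6 -246.     0.6] -0.0
```

View pics/g1.png

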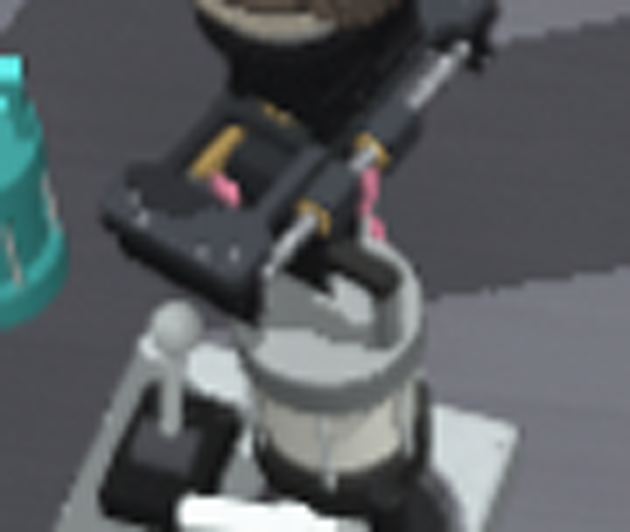

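The lantern hangs upright. I carry it gently to the plate.

```bash
python3 -m pendant '[[-5,-10,0,0],[-16,-35,0,0],[-29,-65,0,0],[-43,-95,0,0],[-57,-127,0,0],[-71,-159,0,0],[-84,-187,0,0],[-95,-210,0,0]]'; python3 -m pendant '[[-7,-17,0,0],[-12,-28,0,0],[-15,-35,0,0],[-15,-36,0,0],[-15,-36,0,0]]'; python3 plan.py 476.5,63.5,180,-0.449; python3 snap.py scene 310 140 90 7 g2; python3 snap.py top 215 160 100 6 g3
```

```text
t: 25.48
eef_pos: [474.0, 26.2, 247.7]
tcp_rot: [-3.14, -0.002, -0.449]
ft_force: [0.5, 0.6, -8.4]
opening: 0.146
t: 26.1
eef_pos: [476.1, 64.8, 247.6]
tcp_rot: [-3.14, -0.002, -0.449]
ft_force: [0.5, 0.5, -7.4]
opening: 0.15
t 26.1 p [476.1  64.8 247.6] rot [-3.14e+00 -2.00e-03 -4.49e-01] F [ 0.5  0.5 -7.4] op 0.15 j6 0.45
476.5,63.5,180,-0.449 -> [ 0.8  1.1 67.6] 0.0
```

View pics/g2.png

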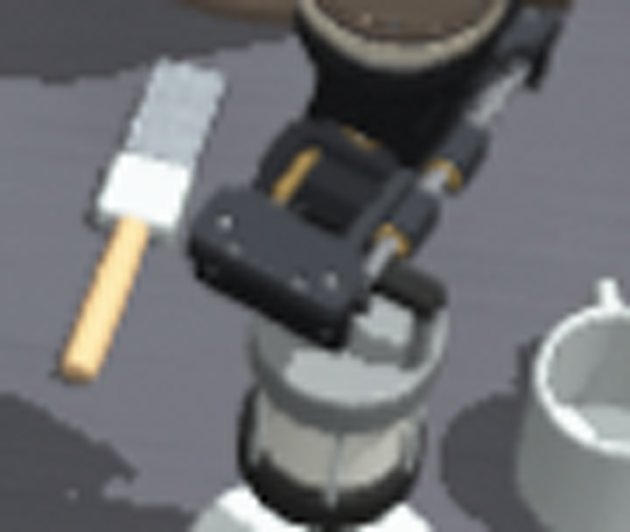

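View pics/g3.png

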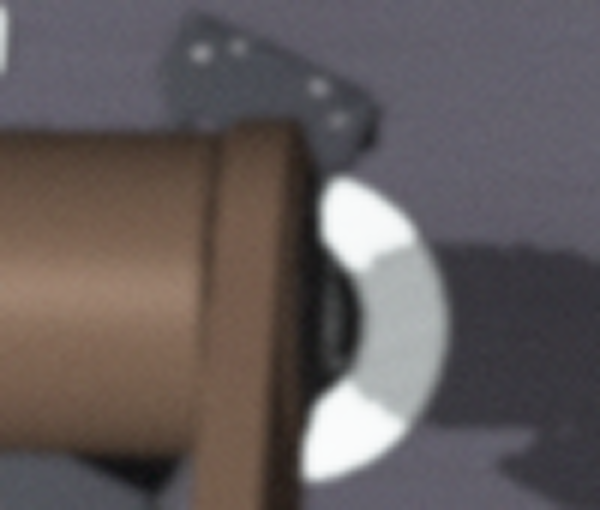

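```bash
python3 -m pendant '[[1,1,10,0],[1,1,30,0],[1,1,55,0],[1,1,80,0],[1,1,100,0],[1,1,113,0],[1,1,119,0],[1,1,119,0]]'; python3 plan.py 476.5,63.5,117,-0.449; python3 snap.py scene 310 160 90 7 g4; python3 snap.py top 215 160 100 6 g5
```

```text
t: 27.2
eef_pos: [476.9, 63.4, 128.6]
tcp_rot: [-3.14, -0.002, -0.449]
ft_force: [0.8, 0.7, -8.4]
opening: 0.15
t 27.2 p [476.9  63.4 128.6] rot [-3.14e+00 -2.00e-03 -4.49e-01] F [ 0.8  0.7 -8.4] op 0.15 j6 0.44
476.5,63.5,117,-0.449 -> [-0.4  0.2 11.6] -0.0
```

View pics/g4.png

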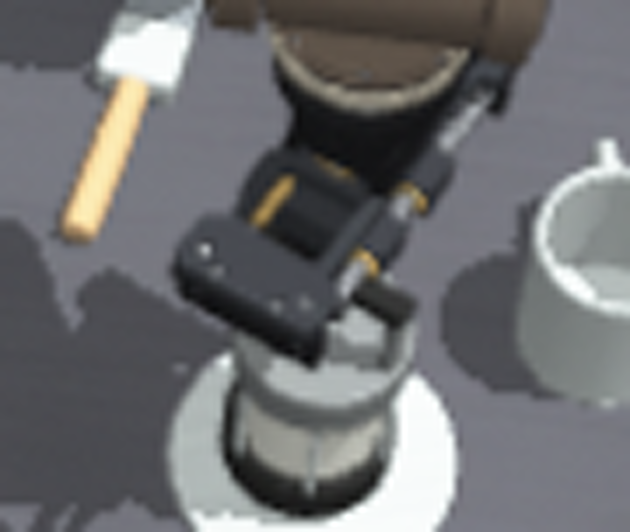

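View pics/g5.png

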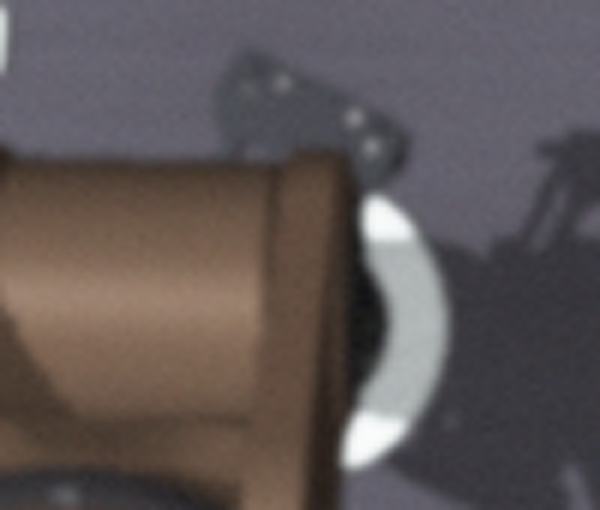

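The lantern is laterally centred over the plate (foot 222–395, plate 167–458 in the crop). I lower it slowly.

```bash
python3 -m pendant '[[0,0,3,0],[0,0,6,0],[0,0,8,0],[0,0,8,0]]'; python3 -m pendant '[[0,0,1,0],[0,0,2,0],[0,0,2,0]]'; python3 -m pendant '[[0,0,1,0],[0,0,1.5,0],[0,0,1.5,0]]'
```

```text
t: 27.8
eef_pos: [477.1, 63.5, 121.0]
tcp_rot: [-3.14, -0.002, -0.449]
ft_force: [-0.0, 0.3, -8.0]
opening: 0.147
t: 28.18
eef_pos: [477.1, 63.5, 119.0]
tcp_rot: [-3.14, -0.002, -0.449]
ft_force: [0.2, -0.7, -7.8]
opening: 0.144
t: 28.55
eef_pos: [477.3, 63.4, 117.7]
tcp_rot: [-3.14, -0.003, -0.449]
ft_force: [-0.9, -1.8, -3.7]
opening: 0.145
```

```bash
python3 -m pendant '[[0,0,0.5,0],[0,0,1,0],[0,0,1,0]]'; python3 snap.py scene 310 160 95 6 g6
```

```text
t: 28.92
eef_pos: [477.7, 63.2, 117.6]
tcp_rot: [-3.139, -0.004, -0.449]
ft_force: [-2.6, -2.9, 8.6]
opening: 0.145
```

View pics/g6.png

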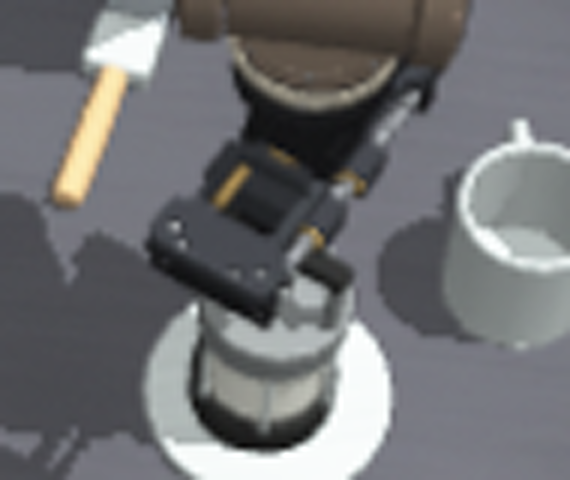

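Run:
```python
from h import *
import pickle
P=pickle.load(open("P.pkl","rb"));p=P["scene"]
th=np.linspace(0,6.28,90)
def c(x,y,r,z): q=(proj(p,[(x+r*np.cos(a),y+r*np.sin(a),z) for a in th])-[310,160]+.5)*6; return q.min(0).round(),q.max(0).round()
print("foot",c(477,63.5,42,10),"plate",c(477,63.5,70,10),c(480,65,70,10))
m=P["scene"]["pixels"].astype(int)
g=(m.min(2)>190)[195:255,325:385]
ys,xs=np.nonzero(g);print((xs.min()+325-310)*6,(xs.max()+326-310)*6,(ys.min()+195-160)*6,(ys.max()+196-160)*6)
```

```text
foot (array([192., 325.]), array([340., 454.])) plate (array([143., 283.]), array([390., 499.])) (array([145., 288.]), array([392., 504.]))
144 390 282 570
```

The foot is within about 2 mm of the plate's centre. I relieve the load, release and raise the gripper.

```bash
python3 -m pendant '[[0,0,-0.5,0],[0,0,-0.5,0]]'; python3 -m pendant '[[0,0,0,0],[0,0,0,0],[0,0,0,0],[0,0,0,0],[0,0,0,0],[0,0,0,0]]' 0.5;  python3 -m pendant '[[0,0,-10,0],[0,0,-30,0],[0,0,-60,0],[0,0,-110,0],[0,0,-150,0],[0,0,-150,0]]'; python3 plan.py; python3 snap.py scene 310 140 95 6 h1
```

```text
t: 29.22
eef_pos: [477.5, 63.4, 117.8]
tcp_rot: [-3.139, -0.003, -0.449]
ft_force: [-0.2, -0.7, -7.6]
opening: 0.149
t: 29.98
eef_pos: [477.5, 63.3, 117.8]
tcp_rot: [-3.139, -0.003, -0.449]
ft_force: [-0.0, 0.8, 0.1]
opening: 0.498
t: 30.72
eef_pos: [477.8, 63.3, 271.1]
tcp_rot: [-3.137, -0.009, -0.449]
ft_force: [0.5, 0.2, -0.5]
opening: 0.5
t 30.73 p [477.8  63.3 271.1] rot [-3.137 -0.009 -0.449] F [ 0.5  0.2 -0.5] op 0.5 j6 0.44
```

View pics/h1.png

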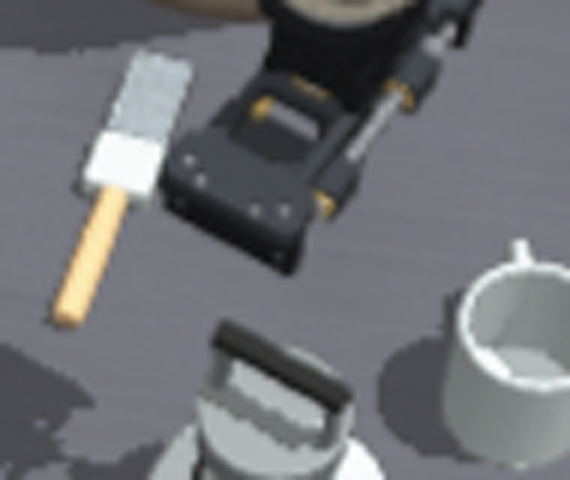

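The lantern stands free. Next is the toggle; first I check the clearance to the pink look-alike.

```bash
python3 - <<'E'
from h import *
import pickle
P=pickle.load(open("P.pkl","rb"));t=P["top"]
f=lambda u,v,z:onz(t,(u/2-.25+340,v/2-.25+80),z).round(0)
print("pink cap",f(103,425,110),"handle",f(107,397,160),f(115,460,160))
d=np.array([468.7,-206.6]);a=-.158
for x in(-84,-70,-44,-20,0,24): print(x,d+[x*np.cos(a)+98*np.sin(a),x*np.sin(a)-98*np.cos(a)])
E
python3 plan.py 374,-291,270,-0.158
```

```text
pink cap [ 282. -269.  110.] handle [ 322. -266.  160.] [ 247. -277.  160.]
-84 [ 370.32665201 -290.1624581 ]
-70 [ 384.15226724 -292.36526619]
-44 [ 409.82840981 -296.45619549]
-20 [ 433.52946449 -300.23243793]
0 [ 453.2803434  -303.37930662]
24 [ 476.98139808 -307.15554906]
t 30.77 p [477.   63.3 269.1] rot [-3.138 -0.006 -0.449] F [ 0.1 -0.3  0.1] op 0.5 j6 0.44
374,-291,270,-0.158 -> [ 61.  363.9  -1.8] -16.7
```

```bash
python3 -m pendant '[[61,364,-2,-17],[61,364,-2,-17],[61,364,-2,-17],[61,364,-2,-17],[61,364,-2,-17],[61,364,-2,-17],[61,364,-2,-17],[61,364,-2,-17]]' 1;  python3 plan.py 374,-291,270,-0.158 374,-291,92,-0.158
```

```text
t: 31.78
eef_pos: [373.5, -290.7, 269.3]
tcp_rot: [-3.139, -0.005, -0.153]
ft_force: [0.6, 0.2, -0.4]
opening: 0.003
t 31.77 p [ 373.5 -290.7  269.3] rot [-3.139 -0.005 -0.153] F [ 0.6  0.2 -0.4] op 0.0 j6 -0.65
374,-291,270,-0.158 -> [ 0.5  0.2 -0.7] 0.3
374,-291,92,-0.158 -> [ -0.4   0.8 177.3] 0.3
```

```bash
python3 -m pendant '[[0,0,40,0],[0,0,80,0],[0,0,120,0],[0,0,140,0],[0,0,140,0]]'; python3 snap.py scene 220 135 80 8 i1; python3 plan.py 374,-291,92,-0.158
python3 - <<'E'
from h import *
import pickle
from cell import env
P=pickle.load(open("P.pkl","rb"))
x=env.state()["eef_pos"]
for dz in(0,30): print(((proj(P["scene"],x+[0,0,dz])[0]-[220,135])*8).round(0))
E
```

```text
t: 32.4
eef_pos: [374.3, -288.5, 128.2]
tcp_rot: [-3.137, -0.003, -0.151]
ft_force: [0.4, 0.7, 0.5]
opening: 0.006
t 32.45 p [ 374.7 -289.1  129.3] rot [-3.138 -0.004 -0.152] F [-0.3  0.1  0.2] op 0.01 j6 -0.65
374,-291,92,-0.158 -> [-0.6  2.1 37.3] 0.4
[278. 262.]
[271. 220.]
```

View pics/i1.png

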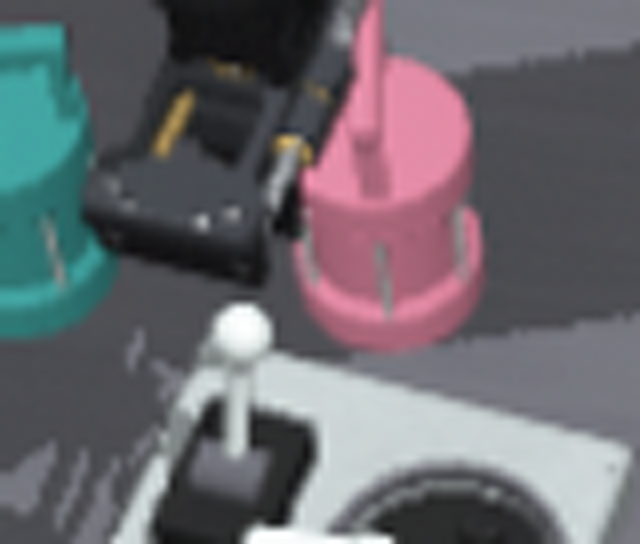

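```bash
python3 -m pendant '[[0,2,20,0],[0,2,38,0],[0,2,38,0]]'; python3 -m pendant '[[10,0,0,0],[20,0,0,0],[30,0,0,0],[40,0,0,0],[50,0,0,0],[58,0,0,0],[62,0,0,0],[62,0,0,0]]'; python3 snap.py scene 220 145 80 8 i2; python3 plan.py 453,-303,92,-0.158
```

```text
t: 32.83
eef_pos: [374.8, -290.5, 91.6]
tcp_rot: [-3.137, -0.004, -0.151]
ft_force: [-1.0, -0.1, 0.4]
opening: 0.001
t: 33.83
eef_pos: [436.3, -299.8, 91.7]
tcp_rot: [-3.137, -0.004, -0.151]
ft_force: [-0.3, -1.0, -0.2]
opening: 0.007
t 33.88 p [ 436.1 -299.7   91.7] rot [-3.137 -0.004 -0.151] F [ 0.2 -0.  -0.5] op 0.0 j6 -0.59
453,-303,92,-0.158 -> [17.2  0.7 -0.2] 0.4
```

View pics/i2.png

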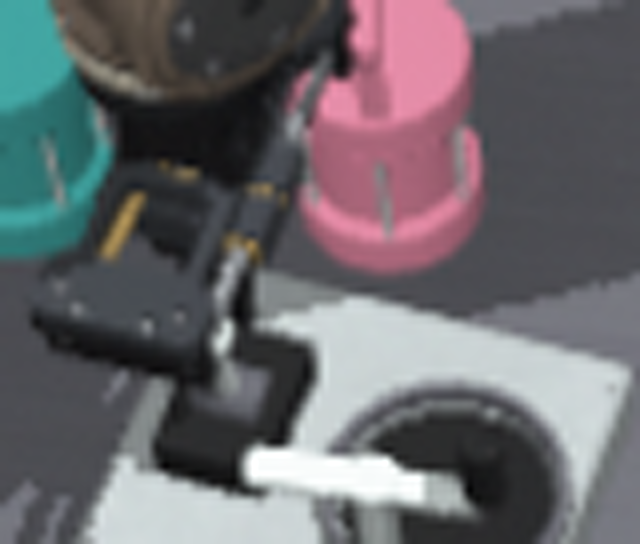

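```bash
python3 -m pendant '[[5,0,0,0],[9,0,0,0],[13,0,0,0],[13,0,0,0]]'; python3 -m pendant '[[2,0,0,0],[4,0,0,0],[4,0,0,0]]'; python3 -m pendant '[[2,0,0,0],[3,0,0,0],[3,0,0,0]]'
```

```text
t: 34.38
eef_pos: [449.3, -301.8, 91.8]
tcp_rot: [-3.138, -0.004, -0.151]
ft_force: [-0.2, 0.1, 0.0]
opening: 0.007
t: 34.75
eef_pos: [453.4, -302.4, 91.8]
tcp_rot: [-3.138, -0.004, -0.151]
ft_force: [0.1, -0.4, -0.4]
opening: 0.008
t: 35.12
eef_pos: [456.5, -302.9, 91.8]
tcp_rot: [-3.138, -0.005, -0.151]
ft_force: [0.4, 0.4, -1.0]
opening: 0.005
```

```bash
python3 -m pendant '[[2,0,0,0],[3,0,0,0],[3,0,0,0]]'; python3 -m pendant '[[2,0,0,0],[3,0,0,0],[3,0,0,0]]'; python3 snap.py scene 220 145 80 8 i3
```

```text
t: 35.5
eef_pos: [457.2, -302.8, 91.6]
tcp_rot: [-3.137, 0.0, -0.15]
ft_force: [-13.9, -0.8, 4.5]
opening: 0.007
t: 35.88
eef_pos: [457.2, -302.6, 91.5]
tcp_rot: [-3.135, 0.006, -0.15]
ft_force: [-20.8, -1.8, 7.6]
opening: 0.004
```

View pics/i3.png

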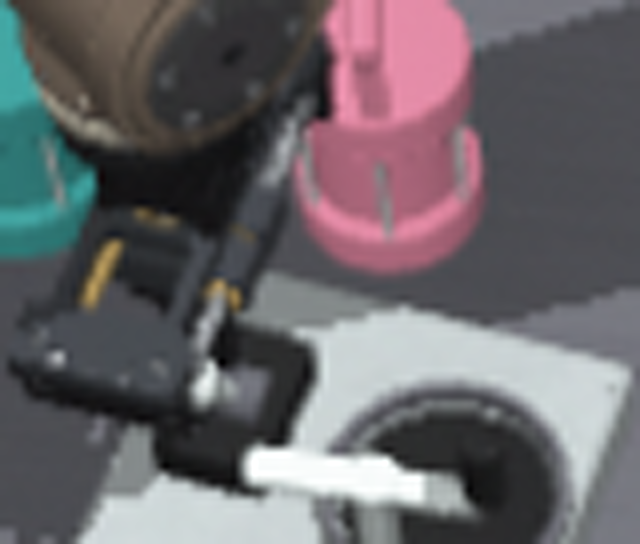

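The toggle is at its stop: the force rose to 21 N at x 457. I back off, raise and check everything.

```bash
python3 -m pendant '[[-15,0,0,0],[-35,0,0,0],[-40,0,-30,0],[-40,0,-90,0],[-40,0,-150,0],[-40,0,-200,0],[-40,0,-200,0]]'; python3 plan.py 300,330,290,-0.15
```

```text
t: 36.8
eef_pos: [419.5, -298.8, 295.3]
tcp_rot: [-3.139, 0.0, -0.15]
ft_force: [-0.2, 0.2, -0.5]
opening: 0.006
t 36.8 p [ 419.5 -298.8  295.3] rot [-3.139  0.    -0.15 ] F [-0.2  0.2 -0.5] op 0.01 j6 -0.6
300,330,290,-0.15 -> [-211.8 -604.     6.8] 0.0
```

```bash
python3 -m pendant '[[-94,-622,-30,0],[-94,-622,-30,0],[-94,-622,-30,0],[-94,-622,-30,0],[-94,-622,-30,0],[-94,-622,-30,0],[-94,-622,-30,0],[-94,-622,-30,0]]'; python3 -m pendant '[[-24,-160,0,0],[-24,-160,0,0],[-24,-160,0,0],[-24,-160,0,0]]'
python3 - <<'E'
from cell import vision
from h import *
for n in("scene","top"):
    p=vision.read_camera(n);cv2.imwrite(f"pics/z_{n}.png",p["pixels"][:,:,::-1])
    a=p["pixels"][:,:,::-1];c=a[150:260,215:385] if n=="scene" else a[150:270,220:440]
    f=4.6 if n=="scene" else 3.6
    cv2.imwrite(f"pics/zc_{n}.png",cv2.resize(c,None,fx=f,fy=f,interpolation=cv2.INTER_CUBIC))
E
```

```text
t: 37.8
eef_pos: [418.3, 203.1, 318.7]
tcp_rot: [-3.14, 0.001, -0.149]
ft_force: [2.0, -0.5, 0.5]
opening: 0.003
t: 38.3
eef_pos: [417.6, 366.7, 317.0]
tcp_rot: [-3.141, 0.003, -0.146]
ft_force: [0.3, -0.2, -1.2]
opening: 0.005
```

View pics/zc_scene.png

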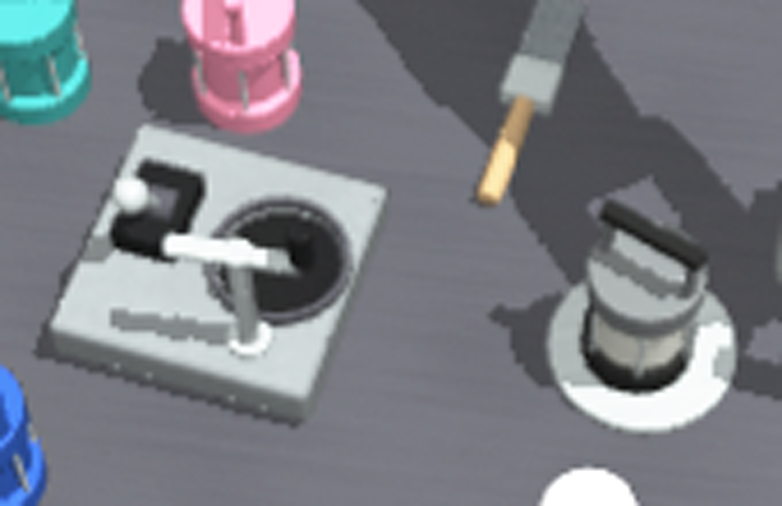

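View pics/zc_top.png

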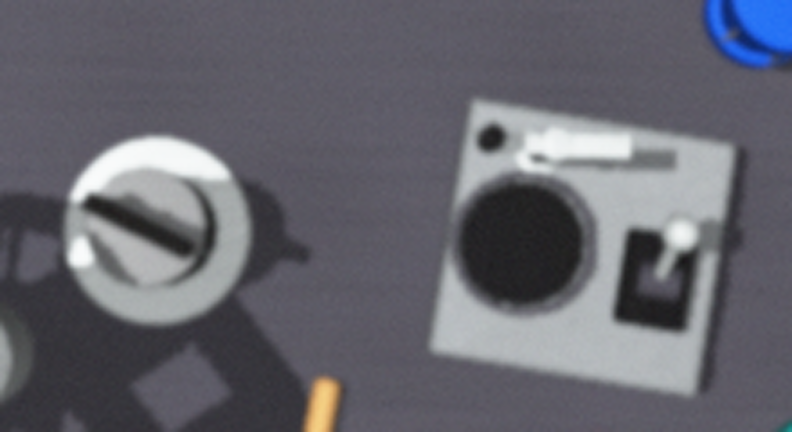

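View pics/z_scene.png

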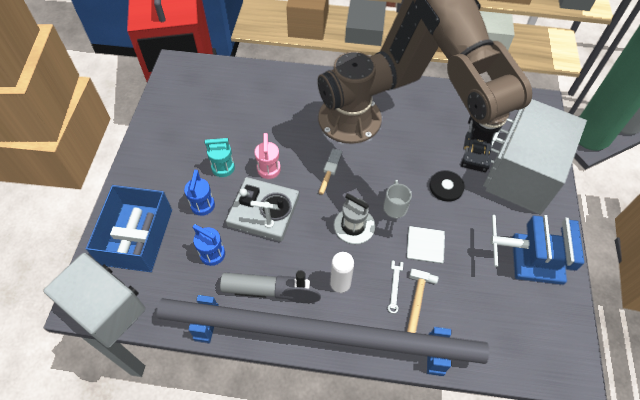

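Run:
```python
from h import *
import pickle
P=pickle.load(open("P.pkl","rb"));t=P["top"]
f=lambda u,v,z:onz(t,((u+.5)/3.6-.5+220,(v+.5)/3.6-.5+150),z)
d=np.array([468.7,-206.6]);c,s=np.cos(-.158),np.sin(-.158);R=np.array([[c,-s],[s,c]])
print("ball dock",R.T@(f(681,234,133)[:2]-d))
k=f(491,137,211);a=f(631,145,167);print("knob",k,"arm",a,"q",np.arctan2(k[1]+217,k[0]-534)+.158,np.arctan2(k[1]-a[1],k[0]-a[0])+.158)
e=(f(86,203,172)+f(193,249,172))/2;print("handle centre",e,"plate",f(158,231,10))
```

```text
ball dock [ 22.50059606 -99.07916622]
knob [ 534.74822219 -171.21709328  211.        ] arm [ 533.59996395 -268.02508416  167.        ] q 1.7124549530186965 1.716935690170168
handle centre [476.27970183  57.01005312 172.        ] plate [475.69642084  62.37823132  10.        ]
```

The keeper is at q≈1.71 and the ball is 22.5 mm behind the origin, both at their stops. The lantern looks a few mm off centre towards -y, so I measure that properly.

Run:
```python
from h import *
import cv2
a=cv2.imread("pics/z_scene.png")[185:250,325:385];b=cv2.imread("pics/z_top.png")[180:245,230:300]
cv2.imwrite("pics/zz.png",np.hstack([cv2.resize(a,(390,423),interpolation=cv2.INTER_CUBIC),cv2.resize(b,(403,423)[0:1]+(423,),interpolation=cv2.INTER_CUBIC)]))
import pickle
P=pickle.load(open("P.pkl","rb"))
th=np.linspace(0,6.28,120)
for (x,y) in [(476.5,63),(476,57)]:
  for n,o,f in(("scene",[325,185],(6.5,6.508)),("top",[230,180],(403/70,423/65))):
    for nm,r,z in(("plate",70,10),("footbottom",42,10),("captop",42,120),("handle",0,182)):
        q=(proj(P[n],[(x+r*np.cos(t),y+r*np.sin(t),z) for t in th])-o+.5)*f+([390,0] if n=="top" else [0,0])
        print(x,y,n,nm,q.min(0).round(),q.max(0).round())
```

```text
476.5 63 scene plate [ 57. 144.] [324. 378.]
476.5 63 scene footbottom [110. 189.] [270. 329.]
476.5 63 scene captop [121.  78.] [290. 224.]
476.5 63 scene handle [215.  84.] [215.  84.]
476.5 63 top plate [436.  53.] [734. 390.]
476.5 63 top footbottom [495. 120.] [674. 323.]
476.5 63 top captop [460. 106.] [654. 327.]
476.5 63 top handle [539. 213.] [539. 213.]
476 57 scene plate [ 45. 141.] [312. 375.]
476 57 scene footbottom [ 99. 187.] [259. 327.]
476 57 scene captop [109.  76.] [278. 222.]
476 57 scene handle [203.  81.] [203.  81.]
476 57 top plate [449.  54.] [746. 392.]
476 57 top footbottom [508. 122.] [687. 324.]
476 57 top captop [473. 107.] [668. 328.]
476 57 top handle [553. 214.] [553. 214.]
```

View pics/zz.png

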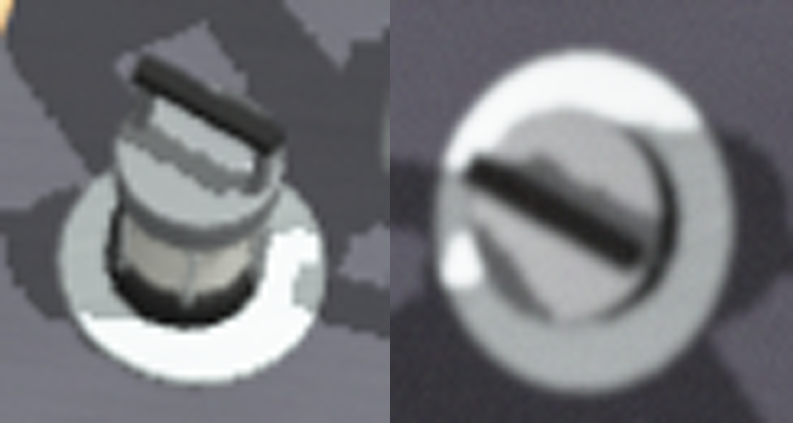

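The lantern is about 3–4 mm off the centre of the 140 mm plate and stands flat. That is good enough, and moving it again after the toggle would break the order asked for. The bystanders look unmoved. I hand in.

```bash
python3 -c "
from cell import job
print(job.job_done())"
```

```text
the job is handed in; nothing more can be done
None
```

The job is handed in at about 38 s of the 67 s allowed. The keeper is open, the lantern stands on the round plate and the toggle is tipped to off.

**What I did, in order:**
- **Keeper:** I swung it to its stop. It measures about 1.71 rad, and the force rose to 17 N when it got there.
- **Lantern:** I lifted it by the handle, carried it upright and set it on the round plate. Contact was gentle, at no more than about 9 N, and then I let go.
- **Toggle:** I tipped it rearward to its stop. The force rose to 21 N there, and the ball ended 22.5 mm behind the dock's origin, where 24 mm is nominal.
- **Robot:** I moved the arm clear, so it touches nothing.

**What the last pictures showed:** The lantern stands flat, about 3–4 mm off the plate's centre towards -y. I left it, because moving it after the toggle would have broken the order asked for. The other things on the bench, including the look-alikes, show no movement by eye.

**What went wrong on the way:**
- **Fingertip height:** The real fingertips sit about 30 mm higher than the reported TCP. Because of this the first keeper sweep passed over the knob and the first grasp closed above the handle bar. Neither moved anything, and I corrected the height afterwards.
- **Keeper jam:** The second sweep stuck at about 14 N, with the keeper at roughly 1.2 rad. I finished it from another side.

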